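Make up the hand-sewing and machine-sewing kits

TASK

Make up the two kits for the sewing class: the small standing spool, the cake of beeswax and the pin case go into the three-pocket hand-sewing tray, the big lying spool and the little machine bobbin into the two-pocket machine-sewing tray. Set each thing fully down on the felt floor of the pocket cut for it, the same way up as it stands or lies now, and leave the tailor's chalk and the tape measure where they are.

Things in the scene. Friction and masses are not known exactly. Their poses are not given: they have to be found in the camera images.
- handsew_tray: Hand-sewing tray, fixed: plywood board 156 (x) x 136 (y) mm, top 16 mm up, 18 mm wooden rim, three grey felt pockets. Origin: centre of underside; |yaw| < 0.3 rad. Pockets, tray x, y in mm: 62 (x) x 102 (y) at (-38, 0) for pin case, floor 4 mm above table; round 47 dia. at (38.5, -30) for small spool, floor 4; round 49 dia. at (38.5, 31) for beeswax, floor 10. May swap places with the other.
- machine_tray: Machine-sewing tray, fixed: same make and outer size (156 x 136 mm, top 16 mm, rim 18 mm) but only two grey felt pockets. Origin: centre of underside; |yaw| < 0.3 rad. Pockets, tray x, y in mm: 58 (x) x 84 (y) at (-33, 0) for the big spool, its axis along tray y, floor 4 mm above the table; round 34 dia. at (42, 0) for the bobbin, floor 10.
- small_spool: Small slim spool of yellow thread standing on end, 60 mm high: flanges 33 mm dia., 7 mm thick at top and bottom, thread barrel 20 mm dia. between. Origin: centre of underside, z up. About 20 g. Gripped from above it is held by its upper flange.
- beeswax: Round yellow cake of beeswax lying flat: 35 mm dia., 13 mm high. Origin: centre of underside, z up. About 30 g.
- bobbin: Machine bobbin lying flat, axis upright: two pale grey discs 20 mm dia. with green thread between, 12 mm high. Origin: centre of underside, z up. About 16 g.
- pin_case: Closed clear-yellow pin case lying flat, 48 (x) x 89 (y) x 31 mm overall. Origin: centre of the underside of that outline, z up. The case proper is 40 mm wide (x -21 to 19) and 76 mm long (y -33 to 43): grip it across x, at y = +5 mm. About 50 g; the lid stays shut. |yaw| < 0.3 rad.
- big_spool: Big spool of white thread lying on its side, axis along its y, 68 mm long, flanges 42 mm dia. Origin: centre of the underside of its outline (52 x 68 mm), z up. Its axis lies 5 mm to -x of the origin, 21 mm up: grip it there, across the thread barrel (32 mm, x -21 to 11). About 42 g; does not roll by itself. |yaw| < 0.3 rad.
- chalk: Bystander, loose: flat pink rectangle of tailor's chalk, 33 x 43 mm, 6 mm thick. Origin: centre of underside.
- tape_measure: Bystander, loose: round white tape measure, case 52 mm dia., 15 mm high, with a yellow tongue. Origin: centre of underside of the whole outline; the case's centre is 9 mm from it along its +y.
Things that resemble listed ones, but are neither listed nor needed, are in the scene too. What is shaped like the beeswax but purple is not meant.

How it is judged:
At the end, for the whole second after the job is handed in: Each of the five things rests on the floor of its own pocket (within 10 to 14 mm of its centre, at most 4 mm off the floor), the same way up as at the start (tilt under 0.12 rad), released and at rest; tailor's chalk and tape measure within 30 mm of where they lay (x of pin_case in the frame of handsew_tray between -0.0515 and -0.0245 m and y of pin_case in the frame of handsew_tray between -0.0125 and 0.0125 m and z of each of pin_case, small_spool in the frame of handsew_tray below 0.0085 m and angle between each of pin_case, small_spool, beeswax, big_spool, bobbin's own z axis and vertical below 0.12 rad and linear speed of each of pin_case, small_spool, beeswax, big_spool, bobbin below 0.02 m/s and angular speed of each of pin_case, small_spool, beeswax, big_spool, bobbin below 0.3 rad/s and x of small_spool in the frame of handsew_tray between 0.029 and 0.048 m and y of small_spool in the frame of handsew_tray between -0.0395 and -0.0205 m and x of beeswax in the frame of handsew_tray between 0.029 and 0.048 m and y of beeswax in the frame of handsew_tray between 0.0215 and 0.0405 m and z of beeswax in the frame of handsew_tray below 0.0135 m and x of big_spool in the frame of machine_tray between -0.0465 and -0.0195 m and y of big_spool in the frame of machine_tray between -0.0125 and 0.0125 m and z of big_spool in the frame of machine_tray below 0.0085 m and x of bobbin in the frame of machine_tray between 0.0325 and 0.0515 m and y of bobbin in the frame of machine_tray between -0.0095 and 0.0095 m and z of bobbin in the frame of machine_tray below 0.0135 m and distance of each of chalk, tape_measure from where it was at the start of the episode below 0.03 m); the robot touches nothing.
It fails at once if the tailor's chalk or the tape measure is pushed away by more than 30 mm (distance of any of chalk, tape_measure from where it was at the start of the episode above 0.03 m).
It also fails if it takes over 136 s, if anything falls off the work surface, if the arm or the gripper's body presses on something with over 40 N, if the wrist force passes 120 N, or if a joint passes its speed limit or range.

ROBOT

A 6-joint arm with a two-finger parallel gripper is mounted at the origin on a cart in front of the work surface, level with it; the furniture and walls round the work are solid. World frame = base frame: x ahead of the robot, y to its left, z up, the work surface at z = 0. Lengths are in m, angles in rad, forces in N, time in s.
With the tool pointing down it reaches from about 0.35 to 0.775 m from the base axis. Payload 5.5 kg.
Tool frame: the origin (TCP) lies between the finger pads; the fingertips stand 19 mm ahead of it and the grasp point (between the pads) is the TCP; z points along the fingers, y is the line along which they close (so a half turn about z gives the same grasp; the last joint's range is limited). The gripper opens to 85 mm and grips with 20 to 120 N. Pads are 22 mm wide; open, the fingers measure 114 mm over their backs; the gripper's body (76 mm by 85 mm) begins 54 mm behind the grasp point. The pads swing forward as they close: fully open they stand 13 mm farther back than shut.
Start: joints at [-1.322, 0.313, 0.046, 1.304, 0, 1.431], TCP at [0.218, -0.532, 0.212] pointing down, gripper open.
Joint ranges: [-2.76, 2.76], [-0.86, 1.69], [-1.03, 1.26], [-2.2, 2.34], [-1.47, 1.5], [-3.14, 3.14]. Speed limits (rad/s): [2.57, 2.57, 3.14, 3.14, 3.14, 3.14].

INTERFACE

Orientations are given as a unit quaternion [w, x, y, z].
In Python, from workcell import env gives the robot as it stands.
- The arm moves only by the tool carry_out, never from a script. Its argument "increments" is a list that holds one entry, the list of rows, each a list of 6 numbers: the shift along the tool's x, y, z each as a share of 50 cm, from -1 to 1, then the turn, a rotation vector about the tool's x, y, z each as a share of 2 pi rad, from -1 to 1. In form: [[[x, y, z, ax, ay, az], ...]]. A call has 1 to 5 rows; each row is the pose to reach, as a shift and turn from the pose commanded when the call began, along the tool's axes at that moment, turning the shorter way round; what a row does not reach only later rows make up. A row lasts 1/8 s, in which the tool goes at most 62.5 mm and 10.7 degrees, less where a joint would pass 70% of its speed; a pose out of reach is approached as far as the arm can. A call with a number of a shift or a turn outside -1 to 1 is refused whole. A call with a gripper value outside its range is refused whole. "jaw" is the closure, from 0 (fully open) to 1 (shut), set as the call begins (left out, the last holds). The fingers move at their own pace and stop on an object; "squeeze" is the grip in N (left out, the last holds). Time passes only in rows, so rows that repeat a pose let the fingers close. It gives the time, the measured TCP pose, the force, the opening and the grip force at its end, in the units of the state.
- env.get_state(): the state, without advancing time (a new reading comes with each control period).
- env.read_camera(name): name is "side" or "top" or "wrist"; returns a dict with "frame" (420x560x3 uint8, blue, green, red), "z_map" (420x560 float32, m along the optical axis (not along the pixel's ray), 0 where there is no reading), "intrinsics" (3x3 intrinsics, pixels), "k1" (the pictures are not rectified: a ray, as slopes to the right and down, at radius r is drawn at 1 + k1 r^2 times it, then the intrinsics apply), "R" (3x3) and "t" (3): a world point X has camera coordinates R X + t; the wrist camera has in their place "T_tool_cam" (4x4, takes a point from camera to tool coordinates, whose origin is the TCP and whose axes are the flange's). Camera axes: x right, y down, z forward; pixel columns grow to the right and rows downward; lengths in m; the calibration is good to about 2 mm. A picture is of the moment at which its call begins: read the wrist's pose just before it.
- env.hand_in(): hands the job in; it is judged then, once.
Trained networks look in the newest picture that a camera, given by its name, has taken for a name from the list of things; names that differ only in an ending like _2 or _b are one class to them, and where a whole thing is asked for, a point or a joint stands for the part that bears it (a point fixed in the world has none). Each returns a list of dicts, best first, with "score" (0 to 1); they miss things now and then, are a little off and sometimes report something else, mostly with a low value. They report only what shows in the picture. A call takes as long as a camera call. They do not tell look-alikes from the thing itself.
- env.find_in(camera, name): "position" ([x, y, z] in m, in world coordinates, good to about 4 mm: the middle of the surface that is visible of it).
The state is a dict: "clock": time; "joint_pos": joint angles; "qvel": joint speeds; "tau": joint torques, N m; "tcp_pos": TCP position; "orientation": TCP orientation; "wrist_force": force on the tool from outside, world axes, zero at the start; "ft_torque": the same for the moment, N m; "finger_gap": finger opening in m; "grip_force": force on a finger pad.
Only numpy, scipy, OpenCV 4.12 (cv2) and the standard library are available. Lean on these libraries where they do the work, as an engineer would, in place of code of your own. Each camera call takes 0.05 s, during which the arm holds its last target. There are 200 camera calls.

## Working session

There is one attempt and no reset: what is moved stays moved. The work goes in short steps, Python scripts to look and compute and a tool call to move; the robot and the scene stay as the last step left them, time stands still between calls to the robot, and variables do not carry over. Pictures are saved under pics/ and viewed, at most 14 in all, crops included, and the job is handed in when it is done.

Besides the shell and the picture viewer there is one more tool, called as name(argument=value, ...), one argument or row to a line, values as JSON. carry_out: Moves the arm, as the interface text tells. Its arguments: {"type":"object","properties":{"increments":{"type":"array","items":{"type":"array","items":{"type":"array","items":{"type":"number","minimum":-1,"maximum":1}}}},"jaw":{"type":"number"},"squeeze":{"type":"number"}},"required":["increments"]}

```bash
mkdir -p pics; ls; cat > h.py <<'E'
import numpy as np, cv2, json
from workcell import env
from scipy.spatial.transform import Rotation as Ro
def tool():
    s=env.get_state(); w,x,y,z=s['orientation']
    T=np.eye(4); T[:3,:3]=Ro.from_quat([x,y,z,w]).as_matrix(); T[:3,3]=s['tcp_pos']; return T
def shot(name):
    T=tool(); c=env.read_camera(name)
    if 'R' in c: M=np.eye(4); M[:3,:3]=np.array(c['R']).T; M[:3,3]=-np.array(c['R']).T@np.array(c['t'])
    else: M=T@np.array(c['T_tool_cam'])
    c['M']=M; return c
def cloud(c):
    K=np.array(c['intrinsics']); h,w=c['z_map'].shape
    uv=np.stack(np.meshgrid(np.arange(w),np.arange(h)),-1).reshape(-1,1,2).astype(float)
    r=cv2.undistortPoints(uv,K,np.array([c['k1'],0,0,0.])).reshape(h,w,2)
    P=np.dstack([r,np.ones((h,w))])*c['z_map'][...,None]
    return P@c['M'][:3,:3].T+c['M'][:3,3]
E
python3 - <<'E'
from h import *
s=env.get_state(); print({k:np.round(v,3).tolist() for k,v in s.items()})
for n in ['top','side']:
    c=shot(n); cv2.imwrite(f'pics/{n}0.png',c['frame']); print(n,c['M'].round(3).tolist(),c['k1'])
    np.savez(f'pics/{n}0.npz',P=cloud(c),f=c['frame'])
    for o in 'handsew_tray machine_tray small_spool beeswax bobbin pin_case big_spool chalk tape_measure'.split():
        print(o,[(np.round(d['position'],3).tolist(),round(d['score'],2)) for d in env.find_in(n,o)])
E
```

```text
pics
{'clock': 0.0, 'joint_pos': [-1.322, 0.314, 0.045, 1.304, 0.0, 1.431], 'qvel': [-0.001, 0.001, 0.001, -0.0, -0.002, 0.001], 'tau': [0.001, -48.063, 29.853, 0.019, 0.0, 0.0], 'tcp_pos': [0.218, -0.532, 0.211], 'orientation': [-0.001, 0.981, 0.193, -0.0], 'wrist_force': [-0.584, -0.241, -0.455], 'ft_torque': [-0.022, -0.055, -0.024], 'grip_force': 0.0, 'finger_gap': 0.085}
top [[0.042, -0.978, 0.204, 0.325], [-0.999, -0.042, 0.003, 0.046], [0.006, -0.204, -0.979, 0.878], [0.0, 0.0, 0.0, 1.0]] 0.006506289992570146
handsew_tray [([0.427, 0.297, 0.016], 0.71)]
machine_tray [([0.44, -0.22, 0.011], 0.83)]
small_spool [([0.441, 0.011, 0.058], 0.75)]
beeswax [([0.364, 0.155, 0.007], 0.77), ([0.439, -0.065, 0.015], 0.74)]
bobbin [([0.45, 0.12, 0.014], 0.54)]
pin_case [([0.619, 0.195, 0.031], 0.88)]
big_spool [([0.61, 0.319, 0.032], 0.96)]
chalk [([0.434, -0.065, 0.018], 0.63), ([0.533, 0.143, 0.004], 0.52)]
tape_measure [([0.637, -0.193, 0.013], 0.56)]
side [[-0.87, -0.165, 0.465, 0.105], [-0.493, 0.331, -0.804, 0.706], [-0.021, -0.929, -0.37, 0.361], [0.0, 0.0, 0.0, 1.0]] -0.051444643074282474
handsew_tray [([0.425, 0.305, 0.014], 0.8)]
machine_tray [([0.433, -0.202, 0.017], 0.89)]
small_spool [([0.438, 0.03, 0.038], 0.96)]
beeswax [([0.354, 0.166, 0.011], 0.83), ([0.378, 0.08, 0.011], 0.63)]
bobbin [([0.45, 0.126, 0.01], 0.45)]
pin_case [([0.608, 0.222, 0.028], 0.82)]
big_spool [([0.602, 0.335, 0.029], 0.8), ([0.452, 0.129, 0.01], 0.21)]
chalk [([0.532, 0.155, 0.005], 0.71)]
tape_measure []
```

View pics/top0.png

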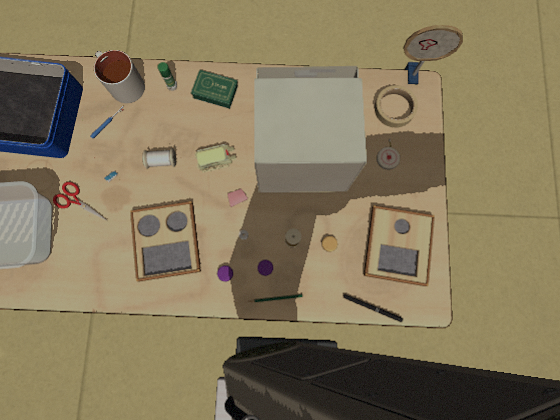

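View pics/side0.png

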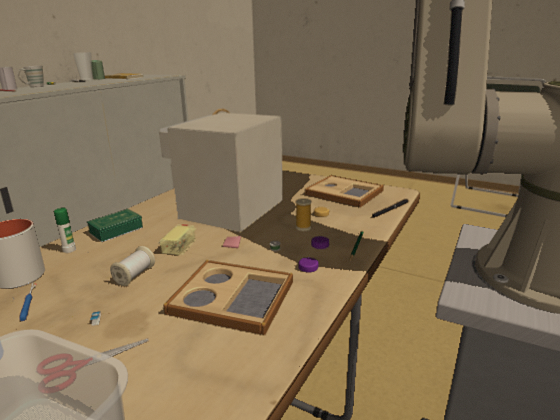

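```bash
python3 - <<'E'
from h import *
for n in ['top','side']:
    d=np.load(f'pics/{n}0.npz');P=d['P'];f=d['f']
    x,y,z=P[...,0],P[...,1],P[...,2]
    # box
    m=(z>.08)&(x>.35)&(x<.9)&(y>-.2)&(y<.3)&(z<.4)
    q=P[m]; print(n,'box x,y,z pct',np.percentile(q,[1,50,99],axis=0).round(3).tolist())
    print('table z',np.median(z[(abs(x-.35)<.02)&(abs(y)<.02)]))
    for nm,cx,cy,zl in [('spool',.441,.012,.05),('wax',.439,-.065,.009),('bob',.45,.125,.006),('pin',.615,.2,.02),('big',.61,.32,.02),('hand',.427,.297,.01),('mach',.44,-.215,.01)]:
        r=.13 if nm in('hand','mach') else .06 if nm in('pin','big') else .03
        m=(z>zl)&(z<.075)&(abs(x-cx)<r)&(abs(y-cy)<r); q=P[m]
        if len(q)<5: continue
        rect=cv2.minAreaRect(q[:,:2].astype(np.float32)*1000)
        print(nm,len(q),np.round(rect[0],1),np.round(rect[1],1),round(rect[2],1),np.percentile(q[:,2],[50,95]).round(3))
E
```

```text
top box x,y,z pct [[0.549, -0.098, 0.09], [0.625, -0.001, 0.205], [0.747, 0.097, 0.208]]
table z -0.0008125781157420908
spool 197 [442.9  15.9] [31.6 31. ] 2.0 [0.059 0.061]
wax 183 [436.9 -64.9] [30.9 32.8] 1.7 [0.012 0.014]
bob 63 [449.7 123.5] [18.8 18.5] 50.2 [0.011 0.013]
pin 612 [621.8 200.9] [44.8 78. ] 16.8 [0.029 0.032]
big 490 [609.7 319.2] [38.9 67.1] 5.5 [0.035 0.039]
hand 2630 [422.2 268.5] [178.7 179.8] 11.7 [0.015 0.018]
mach 3542 [ 439.3 -195.1] [250.6 205.3] 3.5 [0.016 0.019]
side box x,y,z pct [[0.547, -0.096, 0.082], [0.588, 0.095, 0.157], [0.735, 0.104, 0.204]]
table z -0.0013413422027637734
spool 132 [441.5  17.6] [30.6 31.7] 83.7 [0.058 0.059]
wax 73 [435.  -62.9] [31.4 31.1] 5.0 [0.011 0.012]
bob 57 [447.5 124.4] [19.3 18.5] 61.2 [0.01  0.011]
pin 438 [619.2 203.4] [44.3 77.1] 18.0 [0.028 0.03 ]
big 697 [610.8 322.5] [48.2 66.2] 7.8 [0.032 0.038]
hand 3426 [419.2 270.3] [180.2 182.6] 11.4 [0.014 0.017]
mach 1114 [ 450.2 -201.7] [251.  195.3] 9.4 [0.015 0.032]
```

```bash
cat >> h.py <<'E'
def go(p,yaw=None,T=None):
    """print the row (tool axes, interface units) from pose T to world p, tool x at yaw deg, pointing straight down"""
    T=tool() if T is None else T
    a=np.radians(90 if yaw is None else yaw)
    D=np.eye(4); D[:3,:3]=np.array([[np.cos(a),np.sin(a),0],[np.sin(a),-np.cos(a),0],[0,0,-1]]); D[:3,3]=p
    X=np.linalg.inv(T)@D
    v=Ro.from_matrix(X[:3,:3]).as_rotvec()
    print(np.r_[X[:3,3]/.5,v/(2*np.pi)].round(4).tolist(),'deg',np.degrees(np.linalg.norm(v)).round(1),'mm',(np.linalg.norm(X[:3,3])*1000).round(1))
    return D
E
python3 - <<'E'
from h import *
c=shot('wrist'); print(np.array(c['T_tool_cam']).round(3).tolist(),c['intrinsics'])
go([.42,-.16,.30],90)
E
```

```text
[[0.001, -0.95, -0.311, 0.08], [1.0, 0.001, -0.0, -0.0], [0.0, -0.311, 0.95, -0.162], [0.0, 0.0, 0.0, 1.0]] [[344.02699039   0.         277.20049678]
 [  0.         344.02699039 217.31710057]
 [  0.           0.           1.        ]]
[0.656, -0.5356, -0.177, 0.0, 0.0, -0.1881] deg 67.7 mm 432.6
```

carry_out(
  increments=[
    [[0.3,-0.25,-0.177,0,0,-0.1],[0.656,-0.5356,-0.177,0,0,-0.1881],[0.656,-0.5356,-0.177,0,0,-0.1881],[0.656,-0.5356,-0.177,0,0,-0.1881],[0.656,-0.5356,-0.177,0,0,-0.1881]],
  ],
)

```text
clock: 1.68
tcp_pos: [0.3632, -0.2638, 0.28]
orientation: [0.001, 0.786, 0.618, 0.0]
wrist_force: [0.9, 0.0, 0.6]
finger_gap: 0.0854
grip_force: 0.0
```

```bash
python3 - <<'E'
from h import *
go([.42,-.16,.30],90)
E
```

```text
[0.2285, 0.0614, -0.04, 0.0001, 0.0001, -0.038] deg 13.7 mm 120.0
```

carry_out(
  increments=[
    [[0.2285,0.0614,-0.04,0,0,-0.038],[0.2285,0.0614,-0.04,0,0,-0.038],[0.2285,0.0614,-0.04,0,0,-0.038],[0.2285,0.0614,-0.04,0,0,-0.038]],
  ],
)

```text
clock: 2.17
tcp_pos: [0.42, -0.1619, 0.2994]
orientation: [0.0, 0.709, 0.705, -0.0]
wrist_force: [-0.3, -0.3, -0.0]
finger_gap: 0.0854
grip_force: 0.0
```

```bash
cat >> h.py <<'E'
def look(tag,view=True):
    c=shot('wrist'); P=cloud(c); cv2.imwrite(f'pics/{tag}.png',c['frame']); np.savez(f'pics/{tag}.npz',P=P,f=c['frame']); return c,P
E
python3 - <<'E'
from h import *
c,P=look('w1'); print(tool().round(4).tolist())
for o in ['machine_tray','beeswax','small_spool','bobbin']: print(o,[(np.round(d['position'],3).tolist(),round(d['score'],2)) for d in env.find_in('wrist',o)])
go([.42,.06,.30],90);go([.42,-.16,.30],90)
E
```

```text
[[0.0064, 1.0, -0.0004, 0.4196], [1.0, -0.0064, -0.0003, -0.1625], [-0.0003, -0.0004, -1.0, 0.2992], [0.0, 0.0, 0.0, 1.0]]
machine_tray [([0.441, -0.214, 0.016], 0.78)]
beeswax [([0.436, -0.07, 0.015], 0.68)]
small_spool [([0.441, 0.008, 0.059], 0.81)]
bobbin []
[0.4462, -0.0025, -0.0016, -0.0001, -0.0, -0.0013] deg 0.5 mm 223.1
[0.0062, 0.0011, -0.0017, -0.0001, -0.0, -0.0013] deg 0.5 mm 3.3
```

View pics/w1.png

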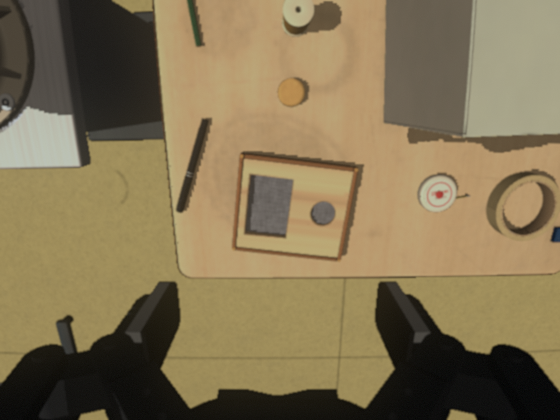

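carry_out(
  increments=[
    [[0.12,0,-0.0016,0,0,-0.0013],[0.24,0,-0.0016,0,0,-0.0013],[0.35,0,-0.0016,0,0,-0.0013],[0.446,-0.0025,-0.0016,0,0,-0.0013],[0.446,-0.0025,-0.0016,0,0,-0.0013]],
  ],
)

```text
clock: 3.05
tcp_pos: [0.4196, 0.0628, 0.3002]
orientation: [-0.0, 0.705, 0.709, 0.0]
wrist_force: [0.8, 0.4, 0.4]
finger_gap: 0.0854
grip_force: 0.0
```

carry_out(
  increments=[
    [[0.0,0.0,0,0,0,0]],
  ],
)

```text
clock: 3.18
tcp_pos: [0.4201, 0.0603, 0.3001]
orientation: [0.0, 0.706, 0.708, -0.0]
wrist_force: [-0.0, 0.5, -0.3]
finger_gap: 0.0855
grip_force: 0.0
```

```bash
python3 - <<'E'
from h import *
c,P=look('w2'); print(tool().round(4).tolist())
for o in ['handsew_tray','pin_case','big_spool','small_spool','beeswax','bobbin']: print(o,[(np.round(d['position'],3).tolist(),round(d['score'],2)) for d in env.find_in('wrist',o)])
go([.49,.20,.30],90)
E
```

```text
[[-0.0007, 1.0, -0.0002, 0.4201], [1.0, 0.0007, -0.0004, 0.0599], [-0.0004, -0.0002, -1.0, 0.3001], [0.0, 0.0, 0.0, 1.0]]
handsew_tray [([0.421, 0.248, 0.015], 0.9)]
pin_case [([0.615, 0.198, 0.027], 0.69)]
big_spool []
small_spool [([0.441, 0.018, 0.061], 0.89)]
beeswax [([0.438, -0.069, 0.014], 0.89), ([0.377, 0.073, 0.014], 0.65), ([0.364, 0.16, 0.012], 0.59)]
bobbin [([0.45, 0.124, 0.014], 0.57)]
[0.2796, 0.1399, 0.0003, -0.0, 0.0, 0.0001] deg 0.0 mm 156.3
```

View pics/w2.png

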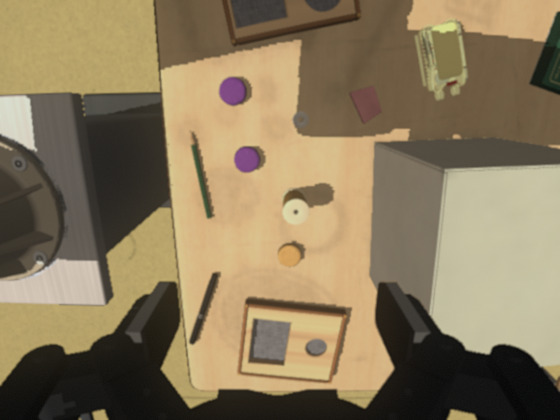

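View 3.

carry_out(
  increments=[
    [[0.12,0.06,0,0,0,0],[0.2,0.1,0,0,0,0],[0.28,0.14,0,0,0,0],[0.28,0.14,0,0,0,0],[0.28,0.14,0,0,0,0]],
  ],
)

```text
clock: 4.15
tcp_pos: [0.4894, 0.2007, 0.2999]
orientation: [-0.0, 0.706, 0.708, -0.001]
wrist_force: [0.0, 0.5, -0.4]
finger_gap: 0.0857
grip_force: 0.0
```

```bash
python3 - <<'E'
from h import *
c,P=look('w3'); print(tool().round(4).tolist())
for o in ['handsew_tray','pin_case','big_spool','bobbin']: print(o,[(np.round(d['position'],3).tolist(),round(d['score'],2)) for d in env.find_in('wrist',o)])
def rep(P,nm,cx,cy,zl,r,zh=.075):
    m=(P[...,2]>zl)&(P[...,2]<zh)&(np.hypot(P[...,0]-cx,P[...,1]-cy)<r); q=P[m]
    if len(q)<8: return
    rect=cv2.minAreaRect(q[:,:2].astype(np.float32)*1000)
    print(nm,len(q),np.round(rect[0],1),np.round(rect[1],1),round(rect[2],1),'z',np.percentile(q[:,2],[50,95]).round(4))
for w in ['w1','w2','w3']:
    d=np.load(f'pics/{w}.npz');P=d['P'];print(w)
    rep(P,'spool',.441,.016,.052,.03);rep(P,'wax',.436,-.066,.008,.03);rep(P,'bob',.449,.124,.006,.02)
    rep(P,'pin',.618,.2,.018,.07);rep(P,'big',.61,.32,.015,.05)
    rep(P,'hand',.423,.297,.011,.125,.022);rep(P,'mach',.44,-.215,.011,.125,.022);rep(P,'chalk',.533,.147,.003,.035)
    z=P[...,2]
# fingers in w1 depth
P=np.load('pics/w3.npz')['P'];T=tool()
q=(P.reshape(-1,3)-T[:3,3])@T[:3,:3]; q=q[(abs(q[:,0])<.03)&(abs(q[:,1])<.09)&(q[:,2]>-.05)&(q[:,2]<.06)]
print('fingers tool z max',np.percentile(q[:,2],[50,90,99,100]).round(4) if len(q) else None, 'y',np.percentile(abs(q[:,1]),[0,100]) if len(q) else None)
E
```

```text
[[-0.0016, 1.0, -0.0005, 0.4893], [1.0, 0.0016, -0.0005, 0.2003], [-0.0005, -0.0005, -1.0, 0.3002], [0.0, 0.0, 0.0, 1.0]]
handsew_tray [([0.427, 0.298, 0.015], 0.71)]
pin_case [([0.616, 0.204, 0.029], 0.81)]
big_spool [([0.609, 0.323, 0.039], 0.93), ([0.441, 0.025, 0.055], 0.17)]
bobbin [([0.453, 0.124, 0.013], 0.65)]
w1
spool 689 [443.1  12.3] [25.7 31.5] 89.9 z [0.0596 0.0611]
wax 609 [438.2 -65.9] [33.3 32.4] 89.8 z [0.0119 0.0134]
mach 8161 [ 441.5 -217.4] [136.6 156.6] 82.9 z [0.0157 0.0178]
w2
spool 540 [443.8  15.9] [32.4 32.2] 88.1 z [0.0594 0.0606]
wax 418 [438.7 -65. ] [33.6 33.1] 89.6 z [0.0118 0.0133]
bob 191 [450.  123.3] [19.1 18.6] 0.4 z [0.0109 0.0122]
pin 2444 [623.5 197.2] [46.3 88.6] 17.1 z [0.0295 0.0316]
hand 2793 [437.1 247.6] [157.3  49. ] 9.7 z [0.016  0.0183]
mach 5380 [ 441.3 -217.2] [139.3 156.3] 82.7 z [0.0154 0.0175]
chalk 718 [534.7 144.6] [30.1 43.4] 27.9 z [0.0055 0.0069]
w3
spool 432 [443.7  16.8] [32.9 32.7] 45.4 z [0.059  0.0603]
wax 325 [438.4 -65.7] [34.5 32.9] 34.3 z [0.0116 0.0132]
bob 154 [450.1 123. ] [19.4 19.3] 46.7 z [0.0109 0.012 ]
pin 2000 [623.8 197.5] [46.1 87.6] 16.2 z [0.0293 0.0312]
big 1833 [615.5 320.7] [49.7 67.4] 7.0 z [0.0358 0.0405]
hand 7980 [428.7 292.5] [157.  135.9] 11.5 z [0.0157 0.0179]
mach 1210 [ 446.6 -171.7] [ 53.5 156.2] 85.8 z [0.0153 0.0174]
chalk 570 [535.1 145.1] [30.1 42.6] 28.0 z [0.0054 0.0069]
fingers tool z max [-0.0428 -0.0351 -0.032  -0.031 ] y [0.04169034 0.05689601]
```

View pics/w3.png

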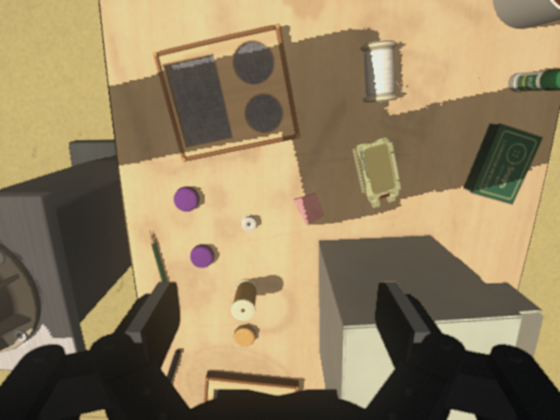

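```bash
python3 - <<'E'
from h import *
f=cv2.imread('pics/w3.png'); cv2.imwrite('pics/crop1.png',cv2.resize(f[190:350,165:325],(640,640)[:2],interpolation=cv2.INTER_CUBIC)[:600])
T=tool()
A=go([.38,-.01,.12],90); 
E
```

```text
[-0.4202, -0.2196, 0.3612, 0.0001, 0.0, 0.0002] deg 0.1 mm 298.0
```

View pics/crop1.png

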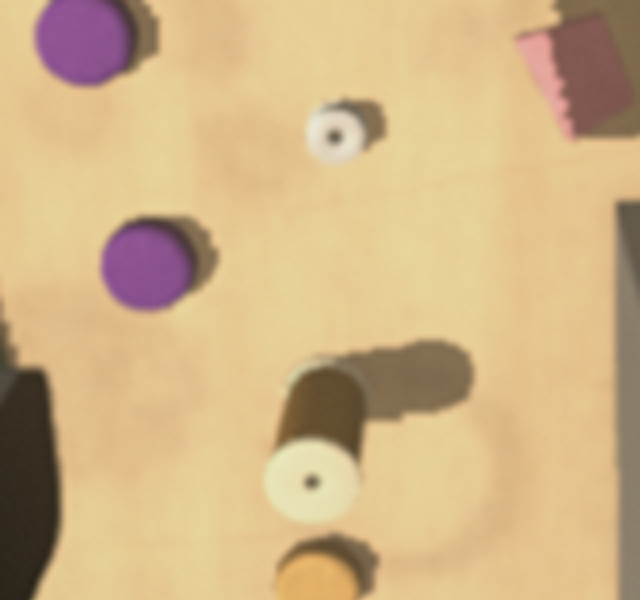

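carry_out(
  increments=[
    [[-0.1,-0.1,0,0,0,0],[-0.2,-0.2,0,0,0,0],[-0.3,-0.22,0.1,0,0,0],[-0.4202,-0.22,0.2,0,0,0],[-0.4202,-0.22,0.3,0,0,0]],
  ],
  jaw=0.75,
)

```text
clock: 5.03
tcp_pos: [0.3814, -0.0067, 0.1643]
orientation: [0.003, 0.707, 0.707, 0.001]
wrist_force: [0.2, 0.2, -0.7]
finger_gap: 0.0217
grip_force: 0.0
```

carry_out(
  increments=[
    [[0,0,0.06,0,0,0],[0,0,0.09,0,0,0],[0,0,0.14,0,0,0],[0,0,0.14,0,0,0]],
  ],
)

```text
clock: 5.52
tcp_pos: [0.3787, -0.0042, 0.0929]
orientation: [-0.001, 0.707, 0.708, -0.001]
wrist_force: [-0.1, -0.0, -0.4]
finger_gap: 0.0216
grip_force: 0.0
```

```bash
python3 - <<'E'
from h import *
s=env.get_state(); print(s['tcp_pos'],s['finger_gap'],s['clock'])
c,P=look('w4');T=tool()
q=(P.reshape(-1,3)-T[:3,3])@T[:3,:3]; q=q[(abs(q[:,0])<.03)&(abs(q[:,1])<.09)&(q[:,2]>-.05)&(q[:,2]<.03)]
print(np.percentile(q[:,2],[50,90,99,100]).round(4))
E
```

```text
[ 0.37870296 -0.00419629  0.09285854] 0.021587355303460145 5.525
[-0.0382 -0.0262 -0.0216 -0.0192]
```

carry_out(
  increments=[
    [[0,0,0.08,0,0,0],[0,0,0.13,0,0,0],[0,0,0.14,0,0,0],[0,0,0.14,0,0,0],[0,0,0.144,0,0,0]],
  ],
)

```text
clock: 6.2
tcp_pos: [0.382, -0.0045, 0.0232]
orientation: [0.001, 0.706, 0.708, 0.001]
wrist_force: [0.7, -0.0, 0.2]
finger_gap: 0.0213
grip_force: 0.0
```

carry_out(
  increments=[
    [[0,0,0.002,0,0,0],[0,0,0.004,0,0,0],[0,0,0.006,0,0,0],[0,0,0.008,0,0,0]],
  ],
)

```text
clock: 6.7
tcp_pos: [0.3805, -0.0042, 0.0178]
orientation: [0.0, 0.706, 0.708, -0.0]
wrist_force: [-0.7, -0.0, -0.2]
finger_gap: 0.0213
grip_force: 0.0
```

carry_out(
  increments=[
    [[0,0,0.003,0,0,0],[0,0,0.005,0,0,0],[0,0,0.005,0,0,0]],
  ],
)

```text
clock: 7.08
tcp_pos: [0.3804, -0.0042, 0.0152]
orientation: [-0.0, 0.706, 0.708, -0.0]
wrist_force: [-1.0, 0.3, 0.2]
finger_gap: 0.0216
grip_force: 0.0
```

```bash
python3 - <<'E'
from h import *
T=tool();print(T[:3,3],env.get_state()['wrist_force'])
A=go([.4437,.0163,.11],101.5);A=go([.4437,.0163,.055],101.5,A)
E
```

```text
[ 0.38037639 -0.00415648  0.01524242] [-1.04789349  0.25122712  0.24864645]
[0.0406, 0.1267, -0.1896, -0.0, 0.0, -0.0316] deg 11.4 mm 115.8
[0.0, 0.0, 0.11, 0.0, 0.0, -0.0] deg 0.0 mm 55.0
```

carry_out(
  increments=[
    [[0,0,0.002,0,0,0],[0,0,0.004,0,0,0],[0,0,0.006,0,0,0],[0,0,0.006,0,0,0]],
  ],
)

```text
clock: 7.58
tcp_pos: [0.3804, -0.0041, 0.0123]
orientation: [-0.0, 0.706, 0.708, -0.0]
wrist_force: [0.2, 0.9, 0.1]
finger_gap: 0.0214
grip_force: 0.0
```

carry_out(
  increments=[
    [[0,0,0.002,0,0,0],[0,0,0.004,0,0,0],[0,0,0.006,0,0,0],[0,0,0.006,0,0,0]],
  ],
)

```text
clock: 8.07
tcp_pos: [0.3804, -0.0042, 0.0093]
orientation: [-0.0, 0.706, 0.708, -0.0]
wrist_force: [-0.4, 0.4, -0.0]
finger_gap: 0.0214
grip_force: 0.0
```

carry_out(
  increments=[
    [[0,0,0.002,0,0,0],[0,0,0.004,0,0,0],[0,0,0.004,0,0,0]],
  ],
)

```text
clock: 8.45
tcp_pos: [0.3804, -0.0042, 0.0073]
orientation: [-0.0, 0.706, 0.708, -0.0]
wrist_force: [-0.3, 0.5, -0.6]
finger_gap: 0.0213
grip_force: 0.0
```

```bash
python3 - <<'E'
from h import *
c,P=look('w5');T=tool()
Q=(P-T[:3,3])@T[:3,:3]
cv2.imwrite('pics/w5.png',c['frame'])
z=c['z_map']
for r in range(270,420,20): print(r,[ (int(u),np.round(Q[r,u]*1000).astype(int).tolist()) for u in (200,230,245,260,277,300,320)])
E
```

```text
270 [(200, [-6, -42, 8]), (230, [-5, -25, 7]), (245, [11, -14, -26]), (260, [-5, -9, 7]), (277, [-6, 0, 8]), (300, [-6, 13, 8]), (320, [-5, 24, 7])]
290 [(200, [-19, -43, 8]), (230, [6, -19, -35]), (245, [11, -12, -43]), (260, [-18, -9, 7]), (277, [-19, 0, 9]), (300, [-18, 13, 8]), (320, [11, 17, -43])]
310 [(200, [-33, -44, 10]), (230, [12, -16, -59]), (245, [11, -11, -57]), (260, [-31, -9, 7]), (277, [-31, 0, 8]), (300, [-31, 13, 7]), (320, [11, 16, -57])]
330 [(200, [7, -26, -63]), (230, [12, -15, -70]), (245, [3, -11, -57]), (260, [-45, -10, 9]), (277, [-45, 0, 8]), (300, [-45, 14, 8]), (320, [12, 14, -69])]
350 [(200, [17, -21, -85]), (230, [17, -12, -85]), (245, [-7, -12, -56]), (260, [-59, -10, 8]), (277, [-59, 0, 8]), (300, [-60, 14, 9]), (320, [18, 12, -86])]
370 [(200, [17, -19, -93]), (230, [18, -11, -93]), (245, [-75, -19, 8]), (260, [-74, -10, 8]), (277, [-74, 0, 8]), (300, [-74, 15, 7]), (320, [17, 11, -93])]
390 [(200, [17, -18, -100]), (230, [18, -11, -100]), (245, [11, -8, -93]), (260, [-91, -10, 8]), (277, [-91, 0, 8]), (300, [-89, 15, 7]), (320, [17, 10, -99])]
410 [(200, [18, -16, -106]), (230, [18, -10, -106]), (245, [11, -7, -99]), (260, [11, -4, -99]), (277, [11, 0, -100]), (300, [10, 6, -99]), (320, [18, 10, -106])]
```

View pics/w5.png

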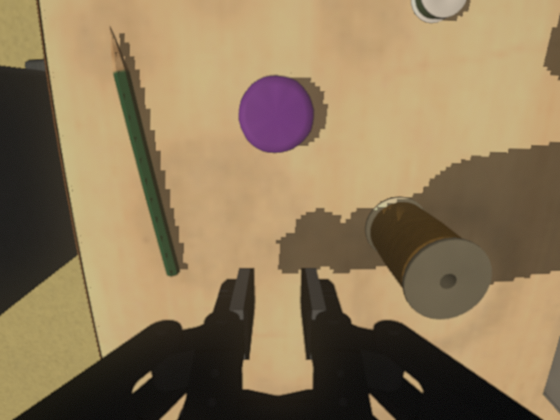

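```bash
python3 - <<'E'
from h import *
d=np.load('pics/w5.npz');T=tool();Q=(d['P']-T[:3,3])@T[:3,:3]
for r in range(260,300,4): print(r,[ (int(u),np.round(Q[r,u]*1000,1).tolist()) for u in (240,246,252,304,310,316)])
s=env.get_state();print(s['joint_pos'],s['tcp_pos'])
E
```

```text
260 [(240, [0.0, -19.8, 8.3]), (246, [0.0, -16.5, 8.3]), (252, [0.1, -13.3, 8.1]), (304, [0.6, 14.9, 7.1]), (310, [0.6, 18.1, 7.2]), (316, [0.6, 21.4, 7.2])]
264 [(240, [-2.0, -19.8, 7.5]), (246, [-1.9, -16.5, 7.4]), (252, [-1.8, -13.2, 7.2]), (304, [-2.3, 15.0, 8.1]), (310, [-1.9, 18.2, 7.4]), (316, [-1.7, 21.4, 7.0])]
268 [(240, [10.9, -16.2, -23.2]), (246, [11.1, -13.5, -23.6]), (252, [11.2, -10.8, -23.8]), (304, [11.2, 12.3, -23.7]), (310, [10.9, 15.0, -23.1]), (316, [10.8, 17.8, -22.8])]
272 [(240, [11.1, -15.8, -27.5]), (246, [11.0, -13.2, -27.2]), (252, [10.7, -10.6, -26.6]), (304, [11.3, 12.0, -27.7]), (310, [11.0, 14.7, -27.2]), (316, [11.5, 17.2, -28.2])]
276 [(240, [10.8, -15.5, -30.5]), (246, [11.1, -12.9, -31.1]), (252, [11.2, -10.3, -31.3]), (304, [11.6, 11.7, -32.1]), (310, [10.8, 14.4, -30.5]), (316, [10.9, 16.9, -30.7])]
280 [(240, [11.3, -15.0, -35.0]), (246, [10.9, -12.6, -34.2]), (252, [10.6, -10.2, -33.6]), (304, [11.2, 11.5, -34.8]), (310, [11.4, 13.9, -35.1]), (316, [11.5, 16.4, -35.3])]
284 [(240, [11.2, -14.7, -38.1]), (246, [11.6, -12.2, -38.9]), (252, [8.6, -10.2, -33.4]), (304, [11.3, 11.2, -38.3]), (310, [11.0, 13.7, -37.8]), (316, [10.9, 16.2, -37.5])]
288 [(240, [10.7, -14.5, -40.5]), (246, [11.0, -12.0, -41.0]), (252, [7.5, -10.1, -34.9]), (304, [9.9, 11.2, -39.1]), (310, [11.2, 13.4, -41.4]), (316, [11.7, 15.7, -42.2])]
292 [(240, [11.3, -14.0, -44.6]), (246, [11.4, -11.7, -44.8]), (252, [5.7, -10.2, -35.0]), (304, [8.8, 11.1, -40.4]), (310, [11.0, 13.1, -44.2]), (316, [11.4, 15.4, -44.9])]
296 [(240, [11.4, -13.7, -47.7]), (246, [11.9, -11.4, -48.5]), (252, [3.6, -10.2, -34.8]), (304, [6.9, 11.2, -40.2]), (310, [11.4, 12.8, -47.7]), (316, [12.3, 14.9, -49.2])]
[-2.22716792e-01  1.30752546e-01 -7.46937987e-01  6.93231043e-01
 -8.26501086e-05  1.34568978e+00] [ 0.38043486 -0.00415969  0.00728444]
```

carry_out(
  increments=[
    [[0,0,0.004,0,0,0],[0,0,0.008,0,0,0],[0,0,0.012,0,0,0],[0,0,0.016,0,0,0],[0,0,0.02,0,0,0]],
  ],
)

```text
clock: 9.12
tcp_pos: [0.3805, -0.0042, -0.0028]
orientation: [0.0, 0.706, 0.708, -0.0]
wrist_force: [0.4, 0.2, 0.0]
finger_gap: 0.0213
grip_force: 0.0
```

carry_out(
  increments=[
    [[0,0,0.006,0,0,0],[0,0,0.012,0,0,0],[0,0,0.018,0,0,0],[0,0,0.02,0,0,0],[0,0,0.02,0,0,0]],
  ],
)

```text
clock: 9.75
tcp_pos: [0.3804, -0.0041, -0.0127]
orientation: [-0.0, 0.706, 0.708, -0.0]
wrist_force: [0.2, -0.6, -0.6]
finger_gap: 0.0212
grip_force: 0.0
```

carry_out(
  increments=[
    [[0,0,0.002,0,0,0],[0,0,0.004,0,0,0],[0,0,0.006,0,0,0],[0,0,0.006,0,0,0]],
  ],
)

```text
clock: 10.25
tcp_pos: [0.3805, -0.0042, -0.0157]
orientation: [-0.0, 0.706, 0.708, -0.0]
wrist_force: [-0.4, 0.8, -0.2]
finger_gap: 0.0216
grip_force: 0.0
```

carry_out(
  increments=[
    [[0,0,0.002,0,0,0],[0,0,0.004,0,0,0],[0,0,0.004,0,0,0]],
  ],
)

```text
clock: 10.62
tcp_pos: [0.3804, -0.0042, -0.0177]
orientation: [-0.0, 0.706, 0.708, -0.0]
wrist_force: [0.2, 0.1, 0.6]
finger_gap: 0.021
grip_force: 0.0
```

carry_out(
  increments=[
    [[0,0,0.002,0,0,0],[0,0,0.004,0,0,0],[0,0,0.004,0,0,0]],
  ],
)

```text
clock: 11.0
tcp_pos: [0.3805, -0.0042, -0.0197]
orientation: [0.0, 0.706, 0.708, -0.0]
wrist_force: [-0.3, -0.6, -0.2]
finger_gap: 0.0214
grip_force: 0.0
```

carry_out(
  increments=[
    [[0,0,0.002,0,0,0],[0,0,0.004,0,0,0],[0,0,0.004,0,0,0]],
  ],
)

```text
clock: 11.38
tcp_pos: [0.3806, -0.0042, -0.0198]
orientation: [0.0, 0.706, 0.708, 0.0]
wrist_force: [-8.4, 2.7, 29.0]
finger_gap: 0.0216
grip_force: 14.8
```

```bash
cat >> h.py <<'E'
def plan(*calls):
    """each call: list of (x,y,z,yaw) in m,deg; rows printed relative to the previous call's end"""
    T=tool()
    for c in calls:
        D=None; rows=[]
        for p in c:
            a=np.radians(p[3]); D=np.eye(4); D[:3,:3]=np.array([[np.cos(a),np.sin(a),0],[np.sin(a),-np.cos(a),0],[0,0,-1]]); D[:3,3]=p[:3]
            X=np.linalg.inv(T)@D; rows.append((np.r_[X[:3,3]/.5,Ro.from_matrix(X[:3,:3]).as_rotvec()/(2*np.pi)].round(4)+0.).tolist())
        T=D; print(rows)
E
python3 - <<'E'
from h import *
plan([(.38,-.004,.03,96),(.405,.005,.075,101.5),(.4437,.0163,.075,101.5),(.4437,.0163,.075,101.5),(.4437,.0163,.075,101.5)],[(.4437,.0163,.04,101.5),(.4437,.0163,.024,101.5),(.4437,.0163,.024,101.5)])
E
```

```text
[[0.0004, -0.0012, -0.0996, 0.0001, 0.0001, -0.0163], [0.0182, 0.0489, -0.1896, 0.0001, 0.0001, -0.0315], [0.0406, 0.1264, -0.1896, 0.0001, 0.0001, -0.0315], [0.0406, 0.1264, -0.1896, 0.0001, 0.0001, -0.0315], [0.0406, 0.1264, -0.1896, 0.0001, 0.0001, -0.0315]]
[[0.0, 0.0, 0.07, 0.0, 0.0, 0.0], [0.0, 0.0, 0.102, 0.0, 0.0, 0.0], [0.0, 0.0, 0.102, 0.0, 0.0, 0.0]]
```

carry_out(
  increments=[
    [[0,0,-0.1,0,0,-0.016],[0.018,0.049,-0.19,0,0,-0.0315],[0.0406,0.1264,-0.19,0,0,-0.0315],[0.0406,0.1264,-0.19,0,0,-0.0315],[0.0406,0.1264,-0.19,0,0,-0.0315]],
  ],
)

```text
clock: 12.0
tcp_pos: [0.4423, 0.0165, 0.0726]
orientation: [-0.001, 0.633, 0.774, -0.001]
wrist_force: [-0.1, 0.2, -0.1]
finger_gap: 0.0215
grip_force: 0.0
```

carry_out(
  increments=[
    [[0,0,0,0,0,0],[0,0,0,0,0,0]],
  ],
  jaw=0.2,
)

```text
clock: 12.25
tcp_pos: [0.4426, 0.0162, 0.073]
orientation: [-0.0, 0.633, 0.774, -0.0]
wrist_force: [0.2, -0.4, 0.2]
finger_gap: 0.0566
grip_force: 0.0
```

```bash
python3 - <<'E'
from h import *
c,P=look('w6'); m=(P[...,2]>.055)&(P[...,2]<.066)&(np.hypot(P[...,0]-.444,P[...,1]-.016)<.03);q=P[m]
print(len(q), cv2.minEnclosingCircle(q[:,:2].astype(np.float32)*1000), env.get_state()['finger_gap'])
T=tool(); print(T[:3,3])
plan([(.4437,.0163,.04,101.5),(.4437,.0163,.024,101.5),(.4437,.0163,.024,101.5)])
E
```

```text
2469 ((443.0116882324219, 15.763201713562012), 16.827346801757812) 0.06436826413604482
[0.44290018 0.01615706 0.07314475]
[[0.0, 0.0017, 0.0663, -0.0001, 0.0, -0.0001], [0.0, 0.0017, 0.0983, -0.0001, 0.0, -0.0001], [0.0, 0.0017, 0.0983, -0.0001, 0.0, -0.0001]]
```

carry_out(
  increments=[
    [[0,0,0.066,0,0,0],[0,0,0.098,0,0,0],[0,0,0.098,0,0,0]],
  ],
)

```text
clock: 12.68
tcp_pos: [0.442, 0.0164, 0.0233]
orientation: [-0.001, 0.633, 0.774, -0.001]
wrist_force: [1.2, 0.3, 0.2]
finger_gap: 0.0681
grip_force: 0.0
```

carry_out(
  increments=[
    [[0,0,0,0,0,0],[0,0,0,0,0,0],[0,0,0,0,0,0],[0,0,0,0,0,0]],
  ],
  jaw=1,
  squeeze=25,
)

```text
clock: 13.18
tcp_pos: [0.4445, 0.0161, 0.0253]
orientation: [0.001, 0.633, 0.774, 0.0]
wrist_force: [-2.5, 0.1, 6.0]
finger_gap: 0.0296
grip_force: 24.4
```

```bash
python3 - <<'E'
from h import *
s=env.get_state();print(s['tcp_pos'],s['finger_gap'],s['grip_force'])
t=(.4724,.2708)
plan([(.4437,.0163,.06,101.5),(.4437,.0163,.085,101.5),(.45,.07,.085,101.5),(.456,.12,.085,101.5),(.462,.17,.085,101.5)],
[(.468,.22,.085,101.5)]+[(*t,.085,101.5)]*4,[(*t,.06,101.5),(*t,.045,101.5),(*t,.0345,101.5),(*t,.0305,101.5),(*t,.0285,101.5)])
E
```

```text
[0.44448581 0.01610255 0.025305  ] 0.02960439528404219 24.37820025428664
[[0.0006, -0.0013, -0.0694, 0.0003, 0.0001, -0.0001], [0.0006, -0.0013, -0.1194, 0.0003, 0.0001, -0.0001], [0.1033, 0.0325, -0.1194, 0.0003, 0.0001, -0.0001], [0.1989, 0.0641, -0.1195, 0.0003, 0.0001, -0.0001], [0.2946, 0.0958, -0.1195, 0.0003, 0.0001, -0.0001]]
[[0.0956, 0.0317, 0.0, 0.0, 0.0, 0.0], [0.1934, 0.0606, 0.0, 0.0, 0.0, 0.0], [0.1934, 0.0606, 0.0, 0.0, 0.0, 0.0], [0.1934, 0.0606, 0.0, 0.0, 0.0, 0.0], [0.1934, 0.0606, 0.0, 0.0, 0.0, 0.0]]
[[0.0, 0.0, 0.05, 0.0, 0.0, 0.0], [0.0, 0.0, 0.08, 0.0, 0.0, 0.0], [0.0, 0.0, 0.101, 0.0, 0.0, 0.0], [0.0, 0.0, 0.109, 0.0, 0.0, 0.0], [0.0, 0.0, 0.113, 0.0, 0.0, 0.0]]
```

carry_out(
  increments=[
    [[0,0,-0.02,0,0,0],[0,0,-0.04,0,0,0],[0,0,-0.04,0,0,0]],
  ],
)

```text
clock: 13.55
tcp_pos: [0.4446, 0.0162, 0.0455]
orientation: [0.001, 0.633, 0.774, 0.001]
wrist_force: [-0.4, -0.5, 1.1]
finger_gap: 0.0297
grip_force: 24.7
```

```bash
python3 - <<'E'
from h import *
s=env.get_state();print(s['tcp_pos'],s['finger_gap'],s['grip_force'])
c,P=look('w7');c=shot('side');cv2.imwrite('pics/s7.png',np.vstack([cv2.resize(c['frame'][150:300,230:400],(453,400)),]))
cv2.imwrite('pics/c7.png',np.hstack([cv2.imread('pics/s7.png')[:400,:400],cv2.imread('pics/w7.png')[10:410,80:480]]))
E
```

```text
[0.44463578 0.01618362 0.04546803] 0.02974622832169621 24.703427271160763
```

View pics/c7.png

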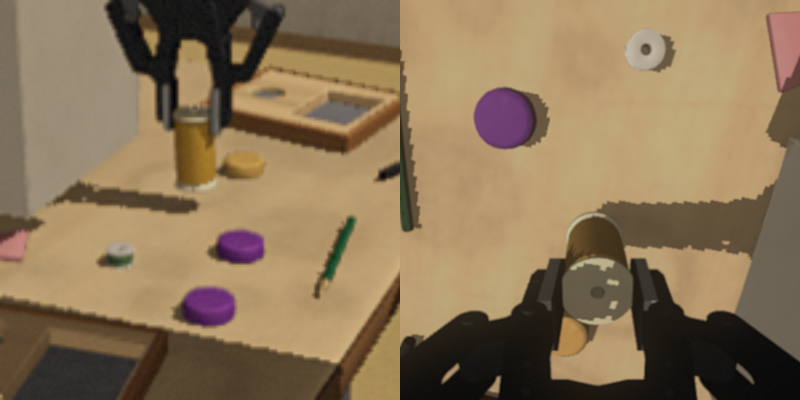

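```bash
python3 - <<'E'
from h import *
t=(.4734,.2708)
plan([(.445,.02,.08,101.5),(.45,.07,.085,101.5),(.456,.12,.085,101.5),(.462,.17,.085,101.5),(.468,.22,.085,101.5)],
[(*t,.085,101.5)]*4,[(*t,.06,101.5),(*t,.045,101.5),(*t,.036,101.5),(*t,.032,101.5),(*t,.0305,101.5)])
E
```

```text
[[0.0068, 0.0038, -0.0709, 0.0001, 0.0, -0.0001], [0.1028, 0.0335, -0.0809, 0.0001, 0.0, -0.0001], [0.1984, 0.0652, -0.0809, 0.0001, 0.0, -0.0001], [0.294, 0.0969, -0.0809, 0.0001, 0.0, -0.0001], [0.3896, 0.1285, -0.0809, 0.0001, 0.0, -0.0001]]
[[0.0974, 0.0308, 0.0, 0.0, 0.0, 0.0], [0.0974, 0.0308, 0.0, 0.0, 0.0, 0.0], [0.0974, 0.0308, 0.0, 0.0, 0.0, 0.0], [0.0974, 0.0308, 0.0, 0.0, 0.0, 0.0]]
[[0.0, 0.0, 0.05, 0.0, 0.0, 0.0], [0.0, 0.0, 0.08, 0.0, 0.0, 0.0], [0.0, 0.0, 0.098, 0.0, 0.0, 0.0], [0.0, 0.0, 0.106, 0.0, 0.0, 0.0], [0.0, 0.0, 0.109, 0.0, 0.0, 0.0]]
```

carry_out(
  increments=[
    [[0.007,0.004,-0.071,0,0,0],[0.103,0.0335,-0.081,0,0,0],[0.198,0.065,-0.081,0,0,0],[0.294,0.097,-0.081,0,0,0],[0.39,0.1285,-0.081,0,0,0]],
  ],
)

```text
clock: 14.28
tcp_pos: [0.4677, 0.2217, 0.0845]
orientation: [-0.0, 0.633, 0.774, -0.0]
wrist_force: [0.6, 0.1, -0.6]
finger_gap: 0.0297
grip_force: 24.8
```

carry_out(
  increments=[
    [[0.0974,0.031,0,0,0,0],[0.0974,0.031,0,0,0,0],[0.0974,0.031,0,0,0,0],[0.0974,0.031,0,0,0,0]],
  ],
)

```text
clock: 14.78
tcp_pos: [0.473, 0.2698, 0.0846]
orientation: [-0.0, 0.633, 0.774, -0.001]
wrist_force: [-0.2, 0.0, -0.1]
finger_gap: 0.0295
grip_force: 24.8
```

```bash
python3 - <<'E'
from h import *
s=env.get_state();print(s['tcp_pos'],s['finger_gap'],s['grip_force'])
t=(.4734,.2708)
plan([(*t,.06,101.5),(*t,.045,101.5),(*t,.036,101.5),(*t,.032,101.5),(*t,.0305,101.5)])
E
```

```text
[0.4729788  0.26979304 0.08455535] 0.029531183335463482 24.849832905165385
[[0.0018, 0.0013, 0.0491, -0.0002, 0.0001, -0.0003], [0.0018, 0.0013, 0.0791, -0.0002, 0.0001, -0.0003], [0.0018, 0.0013, 0.0971, -0.0002, 0.0001, -0.0003], [0.0019, 0.0013, 0.1051, -0.0002, 0.0001, -0.0003], [0.0019, 0.0013, 0.1081, -0.0002, 0.0001, -0.0003]]
```

carry_out(
  increments=[
    [[0.002,0.001,0.049,0,0,0],[0.002,0.001,0.079,0,0,0],[0.002,0.001,0.097,0,0,0],[0.002,0.001,0.105,0,0,0],[0.002,0.001,0.108,0,0,0]],
  ],
)

```text
clock: 15.4
tcp_pos: [0.4738, 0.272, 0.0309]
orientation: [0.0, 0.633, 0.774, 0.0]
wrist_force: [0.9, -0.3, -0.4]
finger_gap: 0.0305
grip_force: 24.9
```

carry_out(
  increments=[
    [[0,0,0,0,0,0],[0,0,0.001,0,0,0]],
  ],
)

```text
clock: 15.65
tcp_pos: [0.474, 0.2723, 0.0308]
orientation: [0.0, 0.633, 0.774, 0.0]
wrist_force: [-1.8, -0.4, 0.5]
finger_gap: 0.0299
grip_force: 24.9
```

carry_out(
  increments=[
    [[0,0,0.002,0,0,0],[0,0,0.002,0,0,0]],
  ],
)

```text
clock: 15.9
tcp_pos: [0.4738, 0.2722, 0.0296]
orientation: [0.0, 0.633, 0.774, 0.0]
wrist_force: [-0.7, 0.0, -0.3]
finger_gap: 0.0299
grip_force: 24.9
```

carry_out(
  increments=[
    [[0,0,0,0,0,0],[0,0,0,0,0,0],[0,0,0,0,0,0],[0,0,-0.07,0,0,0],[0,0,-0.12,0,0,0]],
  ],
  jaw=0.3,
)

```text
clock: 16.52
tcp_pos: [0.4737, 0.2721, 0.0903]
orientation: [0.0, 0.633, 0.774, 0.0]
wrist_force: [1.0, 0.5, -1.4]
finger_gap: 0.06
grip_force: 0.0
```

```bash
cat >> h.py <<'E'
def circ(P,x,y,zl,zh,r=.03):
    m=(P[...,2]>zl)&(P[...,2]<zh)&(np.hypot(P[...,0]-x,P[...,1]-y)<r);q=P[m]
    if len(q)<5: return print('none')
    print(len(q),'mean',q.mean(0).round(4),'circ',cv2.minEnclosingCircle(q[:,:2].astype(np.float32)*1000))
E
python3 - <<'E'
from h import *
s=env.get_state();print(s['tcp_pos'],s['finger_gap'],s['grip_force'])
c,P=look('w8'); circ(P,.473,.271,.05,.08)
w=(.4384,-.0655)
plan([(.47,.22,.1,101.5),(.462,.16,.1,101.5),(.455,.1,.1,100),(.447,.04,.1,95),(.44,-.02,.1,90)],[(*w,.07,90)]*3,[(*w,.03,90),(*w,.0,90),(*w,-.0140,90),(*w,-.0140,90)])
E
```

```text
[0.47370894 0.27210948 0.09026273] 0.06003303714839759 0.0
2398 mean [0.4723 0.2734 0.0626] circ ((472.3602294921875, 272.0565490722656), 16.699819564819336)
[[-0.1014, -0.032, -0.0129, 0.0008, -0.0001, 0.0], [-0.2159, -0.0715, -0.0132, 0.0008, -0.0001, 0.0], [-0.3307, -0.1092, -0.0135, 0.0008, -0.0001, 0.0041], [-0.4451, -0.1487, -0.0138, 0.0008, -0.0002, 0.018], [-0.5599, -0.1863, -0.0141, 0.0008, -0.0002, 0.0319]]
[[-0.091, -0.0032, 0.06, 0.0, 0.0, 0.0], [-0.091, -0.0032, 0.06, 0.0, 0.0, 0.0], [-0.091, -0.0032, 0.06, 0.0, 0.0, 0.0]]
[[0.0, 0.0, 0.08, 0.0, 0.0, 0.0], [0.0, 0.0, 0.14, 0.0, 0.0, 0.0], [0.0, 0.0, 0.168, 0.0, 0.0, 0.0], [0.0, 0.0, 0.168, 0.0, 0.0, 0.0]]
```

carry_out(
  increments=[
    [[-0.1014,-0.032,-0.013,0,0,0],[-0.216,-0.0715,-0.013,0,0,0],[-0.3307,-0.109,-0.0135,0,0,0.004],[-0.445,-0.149,-0.014,0,0,0.018],[-0.56,-0.186,-0.014,0,0,0.032]],
  ],
)

```text
clock: 17.2
tcp_pos: [0.4377, -0.0226, 0.0963]
orientation: [0.0, 0.708, 0.706, 0.0]
wrist_force: [1.3, -0.2, 0.4]
finger_gap: 0.0597
grip_force: 0.0
```

carry_out(
  increments=[
    [[-0.091,-0.003,0.06,0,0,0],[-0.091,-0.003,0.06,0,0,0],[-0.091,-0.003,0.06,0,0,0],[-0.091,-0.003,0.06,0,0,0]],
  ],
)

```text
clock: 17.7
tcp_pos: [0.4371, -0.0655, 0.0668]
orientation: [0.0, 0.707, 0.707, 0.0]
wrist_force: [-0.3, -0.2, -0.3]
finger_gap: 0.0598
grip_force: 0.0
```

```bash
python3 - <<'E'
from h import *
s=env.get_state();print(s['tcp_pos'],s['finger_gap'],s['grip_force'])
c,P=look('w9'); circ(P,.438,-.066,.008,.02)
w=(.4384,-.0655)
plan([(*w,.03,90),(*w,.0,90),(*w,-.0140,90),(*w,-.0140,90)])
E
```

```text
[ 0.43708053 -0.06545629  0.06680466] 0.05982585969812393 0.0
1894 mean [ 0.4382 -0.0648  0.0117] circ ((438.0697937011719, -65.8248291015625), 17.344097137451172)
[[-0.0002, 0.0024, 0.0737, 0.0002, 0.0, 0.0002], [-0.0002, 0.0023, 0.1337, 0.0002, 0.0, 0.0002], [-0.0002, 0.0023, 0.1617, 0.0002, 0.0, 0.0002], [-0.0002, 0.0023, 0.1617, 0.0002, 0.0, 0.0002]]
```

carry_out(
  increments=[
    [[0,0.002,0.074,0,0,0],[0,0.002,0.134,0,0,0],[0,0.002,0.162,0,0,0],[0,0.002,0.162,0,0,0]],
  ],
)

```text
clock: 18.25
tcp_pos: [0.4372, -0.0656, -0.015]
orientation: [-0.001, 0.707, 0.707, -0.0]
wrist_force: [-0.2, -0.5, 0.0]
finger_gap: 0.0601
grip_force: 0.0
```

carry_out(
  increments=[
    [[0,0,0,0,0,0],[0,0,0,0,0,0],[0,0,0,0,0,0],[0,0,0,0,0,0]],
  ],
  jaw=1,
  squeeze=25,
)

```text
clock: 18.75
tcp_pos: [0.4388, -0.0666, -0.0134]
orientation: [0.001, 0.707, 0.707, 0.001]
wrist_force: [-0.7, 0.4, 5.3]
finger_gap: 0.0335
grip_force: 24.6
```

carry_out(
  increments=[
    [[0,0,-0.01,0,0,0],[0,0,-0.03,0,0,0],[0,0,-0.08,0,0,0],[0,0,-0.13,0,0,0],[0,0,-0.13,0,0,0]],
  ],
)

```text
clock: 19.38
tcp_pos: [0.4396, -0.067, 0.0526]
orientation: [0.002, 0.707, 0.707, 0.001]
wrist_force: [-0.1, -0.3, -0.5]
finger_gap: 0.0334
grip_force: 25.0
```

```bash
python3 - <<'E'
from h import *
s=env.get_state();print(s['tcp_pos'],s['finger_gap'],s['grip_force'])
c,P=look('w10'); T=tool(); circ(P,T[0,3],T[1,3],T[2,3]+.017,T[2,3]+.05,.016)
t=(.4602,.3306)
h=.09
plan([(.44,-.01,h,92),(.443,.05,h,95),(.446,.11,h,98),(.45,.17,h,101.5),(.453,.23,h,101.5)],[(.457,.29,h,101.5)]+[(*t,.08,101.5)]*4)
E
```

```text
[ 0.43955143 -0.06702003  0.05264504] 0.03337700740607692 24.95521903038025
3517 mean [ 0.4382 -0.0656  0.0781] circ ((438.61553955078125, -66.68374633789062), 15.991127014160156)
[[0.1133, 0.0029, -0.0772, 0.0004, 0.0002, -0.0057], [0.2333, 0.0088, -0.0773, 0.0004, 0.0002, -0.014], [0.3534, 0.0147, -0.0774, 0.0004, 0.0002, -0.0224], [0.4734, 0.0226, -0.0775, 0.0004, 0.0002, -0.0321], [0.5934, 0.0285, -0.0776, 0.0004, 0.0002, -0.0321]]
[[0.116, 0.0318, 0.0, 0.0, 0.0, 0.0], [0.1943, 0.0542, 0.02, 0.0, 0.0, 0.0], [0.1943, 0.0542, 0.02, 0.0, 0.0, 0.0], [0.1943, 0.0542, 0.02, 0.0, 0.0, 0.0], [0.1943, 0.0542, 0.02, 0.0, 0.0, 0.0]]
```

carry_out(
  increments=[
    [[0.113,0.003,-0.077,0,0,-0.006],[0.233,0.009,-0.077,0,0,-0.014],[0.353,0.015,-0.077,0,0,-0.022],[0.473,0.0226,-0.0775,0,0,-0.032],[0.593,0.0285,-0.0775,0,0,-0.032]],
  ],
)

```text
clock: 20.05
tcp_pos: [0.4515, 0.2319, 0.0883]
orientation: [-0.0, 0.633, 0.774, -0.0]
wrist_force: [-0.0, -1.2, -1.6]
finger_gap: 0.0337
grip_force: 25.1
```

carry_out(
  increments=[
    [[0.116,0.032,0,0,0,0],[0.194,0.054,0.02,0,0,0],[0.194,0.054,0.02,0,0,0],[0.194,0.054,0.02,0,0,0],[0.194,0.054,0.02,0,0,0]],
  ],
)

```text
clock: 20.68
tcp_pos: [0.4591, 0.3293, 0.0789]
orientation: [-0.0, 0.633, 0.774, -0.0]
wrist_force: [0.1, -0.6, -1.2]
finger_gap: 0.0334
grip_force: 25.1
```

```bash
python3 - <<'E'
from h import *
s=env.get_state();print(s['tcp_pos'],s['finger_gap'],s['grip_force'])
t=(.4612,.3306)
plan([(*t,.04,101.5),(*t,.015,101.5),(*t,.003,101.5),(*t,-.0005,101.5),(*t,-.002,101.5)])
E
```

```text
[0.45909592 0.32932867 0.07890428] 0.033407576362153635 25.107946693897247
[[0.0017, 0.0047, 0.0778, -0.0001, 0.0001, -0.0003], [0.0017, 0.0047, 0.1278, -0.0001, 0.0001, -0.0003], [0.0017, 0.0047, 0.1518, -0.0001, 0.0001, -0.0003], [0.0017, 0.0048, 0.1588, -0.0001, 0.0001, -0.0003], [0.0017, 0.0048, 0.1618, -0.0001, 0.0001, -0.0003]]
```

carry_out(
  increments=[
    [[0.002,0.005,0.078,0,0,0],[0.002,0.005,0.128,0,0,0],[0.002,0.005,0.152,0,0,0],[0.002,0.005,0.159,0,0,0],[0.002,0.005,0.162,0,0,0]],
  ],
)

```text
clock: 21.3
tcp_pos: [0.4623, 0.3321, -0.0011]
orientation: [0.0, 0.633, 0.774, 0.001]
wrist_force: [0.8, -0.9, 0.1]
finger_gap: 0.0339
grip_force: 25.1
```

carry_out(
  increments=[
    [[0,0,0,0,0,0],[0,0,0.001,0,0,0]],
  ],
)

```text
clock: 21.55
tcp_pos: [0.462, 0.3324, -0.0017]
orientation: [0.0, 0.633, 0.774, 0.001]
wrist_force: [-0.1, -0.3, -0.0]
finger_gap: 0.0335
grip_force: 25.1
```

carry_out(
  increments=[
    [[0,0,0.001,0,0,0],[0,0,0.001,0,0,0],[0,0,-0.01,0,0,0],[0,0,-0.1,0,0,0],[0,0,-0.18,0,0,0]],
  ],
  jaw=0.4,
)

```text
clock: 22.18
tcp_pos: [0.4614, 0.332, 0.0889]
orientation: [-0.0, 0.633, 0.774, -0.0]
wrist_force: [0.1, 0.4, -0.4]
finger_gap: 0.0513
grip_force: 0.0
```

```bash
python3 - <<'E'
from h import *
s=env.get_state();print(s['tcp_pos'],s['finger_gap'],s['grip_force'])
c,P=look('w11'); circ(P,.4602,.3306,.0195,.03,.022);circ(P,.473,.271,.05,.08)
w=(.45,.1232)
plan([(.46,.27,.1,101.5),(.457,.21,.1,96),(.453,.16,.1,90)]+[(*w,.07,85)]*2,[(*w,.07,83)]*2)
E
```

```text
[0.46140233 0.33198446 0.08887207] 0.05129236796243669 0.0
1639 mean [0.4624 0.3336 0.0212] circ ((462.63592529296875, 333.1960754394531), 17.041166305541992)
2096 mean [0.4721 0.275  0.0618] circ ((472.47930908203125, 272.42913818359375), 17.294281005859375)
[[-0.1229, -0.0337, -0.0109, 0.0012, -0.0003, 0.0], [-0.2393, -0.0635, -0.0114, 0.0012, -0.0004, 0.0152], [-0.3357, -0.0913, -0.0119, 0.0012, -0.0005, 0.0319], [-0.4068, -0.1123, 0.0478, 0.0012, -0.0005, 0.0458], [-0.4068, -0.1123, 0.0478, 0.0012, -0.0005, 0.0458]]
[[0.0, 0.0, 0.0, 0.0, 0.0, 0.0056], [0.0, 0.0, 0.0, 0.0, 0.0, 0.0056]]
```

carry_out(
  increments=[
    [[-0.123,-0.034,-0.011,0,0,0],[-0.239,-0.0635,-0.011,0,0,0.015],[-0.336,-0.091,-0.012,0,0,0.032],[-0.407,-0.112,0.048,0,0,0.046],[-0.407,-0.112,0.048,0,0,0.05]],
  ],
)

```text
clock: 22.85
tcp_pos: [0.4451, 0.1193, 0.0622]
orientation: [-0.001, 0.748, 0.664, -0.002]
wrist_force: [-0.6, -0.3, 0.2]
finger_gap: 0.0513
grip_force: 0.0
```

carry_out(
  increments=[
    [[0,0,0,0,0,0],[0,0,0,0,0,0],[0,0,0,0,0,0]],
  ],
)

```text
clock: 23.22
tcp_pos: [0.4477, 0.1224, 0.0641]
orientation: [0.0, 0.746, 0.666, 0.0]
wrist_force: [-0.6, -0.0, 0.4]
finger_gap: 0.0514
grip_force: 0.0
```

```bash
python3 - <<'E'
from h import *
s=env.get_state();print(s['tcp_pos'],s['finger_gap'],s['grip_force'])
c,P=look('w12'); circ(P,.45,.1232,.007,.02,.02)
w=(.450,.1232)
plan([(*w,.03,83),(*w,.0,83),(*w,-.012,83),(*w,-.013,83),(*w,-.013,83)])
E
```

```text
[0.44773183 0.12239647 0.06414472] 0.0514450351810911 0.0
647 mean [0.4499 0.1232 0.0109] circ ((449.9853515625, 123.03683471679688), 10.31457233428955)
[[0.0024, 0.0045, 0.068, 0.0001, 0.0, 0.0016], [0.0024, 0.0045, 0.128, 0.0001, 0.0, 0.0016], [0.0024, 0.0045, 0.152, 0.0001, 0.0, 0.0016], [0.0024, 0.0045, 0.154, 0.0001, 0.0, 0.0016], [0.0024, 0.0045, 0.154, 0.0001, 0.0, 0.0016]]
```

carry_out(
  increments=[
    [[0.002,0.0045,0.068,0,0,0.0015],[0.002,0.0045,0.128,0,0,0.0015],[0.002,0.0045,0.152,0,0,0.0015],[0.002,0.0045,0.154,0,0,0.0015],[0.002,0.0045,0.154,0,0,0.0015]],
  ],
)

```text
clock: 23.9
tcp_pos: [0.4504, 0.1224, -0.0125]
orientation: [0.0, 0.749, 0.662, 0.001]
wrist_force: [-0.5, 0.4, 0.4]
finger_gap: 0.0511
grip_force: 0.0
```

carry_out(
  increments=[
    [[0,0,0,0,0,0],[0,0,0,0,0,0],[0,0,0,0,0,0],[0,0,0,0,0,0]],
  ],
  jaw=1,
  squeeze=22,
)

```text
clock: 24.4
tcp_pos: [0.4503, 0.1223, -0.0126]
orientation: [0.001, 0.749, 0.662, 0.001]
wrist_force: [-0.5, -0.4, 5.8]
finger_gap: 0.0157
grip_force: 21.3
```

carry_out(
  increments=[
    [[0,0,-0.01,0,0,0],[0,0,-0.03,0,0,0],[0,0,-0.08,0,0,0],[0,0,-0.16,0,0,0],[0,0,-0.2,0,0,0]],
  ],
)

```text
clock: 25.02
tcp_pos: [0.4505, 0.1223, 0.0892]
orientation: [0.001, 0.749, 0.662, 0.001]
wrist_force: [0.3, 1.2, 0.0]
finger_gap: 0.0157
grip_force: 21.5
```

```bash
python3 - <<'E'
from h import *
s=env.get_state();print(s['tcp_pos'],s['finger_gap'],s['grip_force'])
c,P=look('w13'); T=tool(); circ(P,T[0,3],T[1,3],T[2,3]+.015,T[2,3]+.05,.009)
t=(.4831,-.2226);h=.09
plan([(.45,.06,h,83),(.45,.0,h,83),(.45,-.06,h,83),(.455,-.12,h,83),(.465,-.175,h,83)],[(*t,.08,83)]*4)
E
```

```text
[0.45054893 0.12233248 0.08915214] 0.015673018434722383 21.482393204933032
1137 mean [0.4518 0.1225 0.1142] circ ((451.76568603515625, 122.48916625976562), 8.996522903442383)
[[-0.1245, 0.0118, 0.0019, 0.0009, -0.0002, -0.0001], [-0.2436, 0.0266, 0.0019, 0.0009, -0.0002, -0.0001], [-0.3627, 0.0413, 0.0018, 0.0009, -0.0002, -0.0001], [-0.4805, 0.066, 0.0018, 0.0009, -0.0002, -0.0001], [-0.5872, 0.0993, 0.0019, 0.0009, -0.0002, -0.0001]]
[[-0.0901, 0.0475, 0.02, 0.0, 0.0, 0.0], [-0.0901, 0.0475, 0.02, 0.0, 0.0, 0.0], [-0.0901, 0.0475, 0.02, 0.0, 0.0, 0.0], [-0.0901, 0.0475, 0.02, 0.0, 0.0, 0.0]]
```

carry_out(
  increments=[
    [[-0.1245,0.012,0.002,0,0,0],[-0.2436,0.0266,0.002,0,0,0],[-0.3627,0.041,0.002,0,0,0],[-0.48,0.066,0.002,0,0,0],[-0.587,0.099,0.002,0,0,0]],
  ],
)

```text
clock: 25.7
tcp_pos: [0.462, -0.1771, 0.0856]
orientation: [-0.0, 0.75, 0.662, 0.0]
wrist_force: [0.8, 0.6, -0.4]
finger_gap: 0.0158
grip_force: 21.5
```

carry_out(
  increments=[
    [[-0.09,0.0475,0.02,0,0,0],[-0.09,0.0475,0.02,0,0,0],[-0.09,0.0475,0.02,0,0,0],[-0.09,0.0475,0.02,0,0,0],[-0.09,0.0475,0.02,0,0,0]],
  ],
)

```text
clock: 26.32
tcp_pos: [0.4805, -0.2216, 0.0759]
orientation: [0.0, 0.749, 0.663, 0.0]
wrist_force: [-0.5, 0.1, -0.4]
finger_gap: 0.0159
grip_force: 21.5
```

```bash
python3 - <<'E'
from h import *
s=env.get_state();print(s['tcp_pos'],s['finger_gap'],s['grip_force'])
c,P=look('w14'); m=(P[...,2]>.011)&(P[...,2]<.022)&(np.hypot(P[...,0]-.4414,P[...,1]+.217)<.12);r=cv2.minAreaRect(P[m][:,:2].astype(np.float32)*1000);print(r)
t=(.4826,-.2226)
plan([(*t,.04,82.8),(*t,.015,82.8),(*t,.004,82.8),(*t,.0,82.8),(*t,-.0012,82.8)])
E
```

```text
[ 0.48047213 -0.22155054  0.07593802] 0.015919456291367356 21.513217956817243
((440.97064208984375, -217.39547729492188), (135.97659301757812, 156.4813690185547), 83.00984954833984)
[[-0.0012, 0.0042, 0.072, 0.0, 0.0, 0.0006], [-0.0012, 0.0042, 0.122, 0.0, 0.0, 0.0006], [-0.0012, 0.0042, 0.144, 0.0, 0.0, 0.0006], [-0.0012, 0.0042, 0.152, 0.0, 0.0, 0.0006], [-0.0012, 0.0042, 0.1544, 0.0, 0.0, 0.0006]]
```

carry_out(
  increments=[
    [[-0.001,0.003,0.072,0,0,0],[-0.001,0.003,0.122,0,0,0],[-0.001,0.003,0.144,0,0,0],[-0.001,0.003,0.152,0,0,0],[-0.001,0.003,0.1544,0,0,0]],
  ],
)

```text
clock: 27.0
tcp_pos: [0.4826, -0.2236, -0.0009]
orientation: [0.001, 0.749, 0.662, 0.0]
wrist_force: [0.3, -0.4, -0.7]
finger_gap: 0.0158
grip_force: 21.5
```

carry_out(
  increments=[
    [[0,0,0,0,0,0],[0,0,0.001,0,0,0]],
  ],
)

```text
clock: 27.25
tcp_pos: [0.4825, -0.2238, -0.0014]
orientation: [0.001, 0.749, 0.662, 0.0]
wrist_force: [1.1, 0.1, -0.1]
finger_gap: 0.0159
grip_force: 21.5
```

carry_out(
  increments=[
    [[0,0,0.001,0,0,0],[0,0,0.001,0,0,0],[0,0,-0.01,0,0,0],[0,0,-0.1,0,0,0],[0,0,-0.18,0,0,0]],
  ],
  jaw=0.5,
)

```text
clock: 27.88
tcp_pos: [0.4819, -0.2233, 0.0892]
orientation: [-0.0, 0.749, 0.662, -0.0]
wrist_force: [0.9, -0.8, -0.1]
finger_gap: 0.0424
grip_force: 0.0
```

```bash
python3 - <<'E'
from h import *
s=env.get_state();print(s['tcp_pos'],s['finger_gap'],s['grip_force'])
c,P=look('w15'); circ(P,.4831,-.2226,.0185,.03,.02)
h=.16
plan([(.46,-.17,.12,85),(.44,-.11,h,88),(.43,-.05,h,92),(.43,.01,h,96),(.435,.07,h,100)],[(.46,.12,h,104),(.51,.16,h,106.5),(.56,.19,h,106.5)]+[(.6212,.2019,.12,106.5)]*2,[(.6212,.2019,.07,106.5)]*3)
E
```

```text
[ 0.48185027 -0.22330891  0.08923478] 0.04243785279700411 0.0
559 mean [ 0.4833 -0.2229  0.0203] circ ((483.3288269042969, -223.16966247558594), 10.387880325317383)
[[0.1031, -0.0622, -0.0511, 0.0011, 0.0006, -0.0057], [0.217, -0.116, -0.1319, 0.0011, 0.0006, -0.014], [0.3336, -0.1506, -0.1326, 0.0011, 0.0007, -0.0251], [0.4527, -0.1653, -0.1331, 0.0011, 0.0007, -0.0362], [0.573, -0.1701, -0.1336, 0.001, 0.0007, -0.0474]]
[[0.0898, 0.0666, 0.0, 0.0, 0.0, -0.0111], [0.1512, 0.179, 0.0, 0.0, 0.0, -0.0181], [0.1929, 0.2879, 0.0, 0.0, 0.0, -0.0181], [0.1951, 0.4126, 0.08, 0.0, 0.0, -0.0181], [0.1951, 0.4126, 0.08, 0.0, 0.0, -0.0181]]
[[0.0, 0.0, 0.1, 0.0, 0.0, 0.0], [0.0, 0.0, 0.1, 0.0, 0.0, 0.0], [0.0, 0.0, 0.1, 0.0, 0.0, 0.0]]
```

carry_out(
  increments=[
    [[0.103,-0.062,-0.09,0,0,-0.006],[0.217,-0.116,-0.18,0,0,-0.014],[0.334,-0.151,-0.254,0,0,-0.025],[0.453,-0.165,-0.254,0,0,-0.036],[0.573,-0.17,-0.254,0,0,-0.047]],
  ],
  jaw=0,
)

```text
clock: 28.55
tcp_pos: [0.4323, 0.0465, 0.2149]
orientation: [0.002, 0.643, 0.766, 0.001]
wrist_force: [0.8, 0.9, 0.4]
finger_gap: 0.0852
grip_force: 0.0
```

carry_out(
  increments=[
    [[0.09,0.067,0,0,0,-0.011],[0.151,0.179,0,0,0,-0.018],[0.193,0.288,0,0,0,-0.018],[0.195,0.41,0.08,0,0,-0.018],[0.195,0.4126,0.2,0,0,-0.018]],
  ],
)

```text
clock: 29.18
tcp_pos: [0.6237, 0.1778, 0.1179]
orientation: [0.003, 0.599, 0.801, 0.003]
wrist_force: [0.2, -0.8, -1.1]
finger_gap: 0.0857
grip_force: 0.0
```

```bash
cat >> h.py <<'E'
def rect(P,cx,cy,zl,zh,r):
    m=(P[...,2]>zl)&(P[...,2]<zh)&(np.hypot(P[...,0]-cx,P[...,1]-cy)<r);q=P[m]
    print(len(q),[np.round(v,1) for v in cv2.minAreaRect(q[:,:2].astype(np.float32)*1000)],q[:,2].max().round(4))
E
python3 - <<'E'
from h import *
s=env.get_state();print(s['tcp_pos'],s['finger_gap'],s['joint_pos'])
c,P=look('w16'); rect(P,.6236,.1974,.012,.04,.056); rect(P,.6236,.1974,.027,.04,.056)
g=(.6212,.2019)
plan([(*g,.06,106.6)]*4)
E
```

```text
[0.62372568 0.177792   0.11787679] 0.08570411450193126 [ 1.54094091e-01  4.86198743e-01  7.36456162e-02  1.14975262e+00
 -1.47476240e-04  1.43888477e+00]
5825 [array([623.4, 196.4]), array([46.6, 89.4]), np.float64(16.8)] 0.0327
4473 [array([619.8, 200.8]), array([39.1, 75.6]), np.float64(16.3)] 0.0327
[[0.0463, 0.0242, 0.0928, -0.0014, -0.0002, -0.0007], [0.0463, 0.0242, 0.0928, -0.0014, -0.0002, -0.0007], [0.0463, 0.0242, 0.0928, -0.0014, -0.0002, -0.0007], [0.0463, 0.0242, 0.0928, -0.0014, -0.0002, -0.0007]]
```

carry_out(
  increments=[
    [[0.0463,0.023,0.0928,0,0,-0.0007],[0.0463,0.023,0.0928,0,0,-0.0007],[0.0463,0.023,0.0928,0,0,-0.0007],[0.0463,0.023,0.0928,0,0,-0.0007]],
  ],
)

```text
clock: 29.72
tcp_pos: [0.6238, 0.2015, 0.0734]
orientation: [0.001, 0.598, 0.802, 0.001]
wrist_force: [1.0, 0.1, 0.1]
finger_gap: 0.0856
grip_force: 0.0
```

```bash
python3 - <<'E'
from h import *
s=env.get_state();print(s['tcp_pos'],s['finger_gap'])
c,P=look('w17'); rect(P,.6236,.1974,.012,.04,.056); rect(P,.6236,.1974,.027,.04,.056)
g=(.6205,.2015)
plan([(*g,.03,106.6),(*g,.005,106.6)]+[(*g,-.008,106.6)]*2)
E
```

```text
[0.62383288 0.20145175 0.0733526 ] 0.08563811491085267
7472 [array([623.4, 196. ]), array([46.7, 89.7]), np.float64(16.4)] 0.0322
5731 [array([619.8, 200.5]), array([39.3, 75.5]), np.float64(16.6)] 0.0322
[[0.002, -0.0066, 0.0864, 0.0006, 0.0001, -0.0001], [0.002, -0.0068, 0.1364, 0.0006, 0.0001, -0.0001], [0.0021, -0.0069, 0.1624, 0.0006, 0.0001, -0.0001], [0.0021, -0.0069, 0.1624, 0.0006, 0.0001, -0.0001]]
```

carry_out(
  increments=[
    [[0.002,-0.0066,0.0,0,0,0],[0.002,-0.0066,0.06,0,0,0],[0.002,-0.0066,0.11,0,0,0],[0.002,-0.0066,0.11,0,0,0],[0.002,-0.0066,0.11,0,0,0]],
  ],
)

```text
clock: 30.4
tcp_pos: [0.6196, 0.2018, 0.0168]
orientation: [0.0, 0.598, 0.802, 0.0]
wrist_force: [-1.1, 0.3, 0.5]
finger_gap: 0.0854
grip_force: 0.0
```

```bash
python3 - <<'E'
from h import *
s=env.get_state();print(s['tcp_pos'],s['finger_gap'],s['wrist_force'])
g=(.6205,.2015)
plan([(*g,.005,106.6)]+[(*g,-.008,106.6)]*2)
E
```

```text
[0.61963881 0.20181458 0.01680433] 0.08535959504782797 [-1.08063839  0.28059013  0.51976498]
[[-0.0011, 0.0014, 0.0236, 0.0002, 0.0, 0.0], [-0.0011, 0.0014, 0.0496, 0.0002, 0.0, 0.0], [-0.0011, 0.0014, 0.0496, 0.0002, 0.0, 0.0]]
```

carry_out(
  increments=[
    [[0,0.001,0.024,0,0,0],[0,0.001,0.0496,0,0,0],[0,0.001,0.0496,0,0,0]],
  ],
)

```text
clock: 30.78
tcp_pos: [0.6181, 0.2017, -0.0109]
orientation: [-0.001, 0.598, 0.802, -0.001]
wrist_force: [-0.3, -0.0, 0.6]
finger_gap: 0.0852
grip_force: 0.0
```

carry_out(
  increments=[
    [[0,0,0,0,0,0],[0,0,0,0,0,0],[0,0,0,0,0,0],[0,0,0,0,0,0]],
  ],
  jaw=1,
  squeeze=30,
)

```text
clock: 31.28
tcp_pos: [0.62, 0.202, -0.0087]
orientation: [0.0, 0.598, 0.802, 0.0]
wrist_force: [1.4, 0.2, 1.5]
finger_gap: 0.0377
grip_force: 32.0
```

carry_out(
  increments=[
    [[0,0,-0.01,0,0,0],[0,0,-0.03,0,0,0],[0,0,-0.08,0,0,0],[0,0,-0.16,0,0,0],[0,0,-0.2,0,0,0]],
  ],
)

```text
clock: 31.9
tcp_pos: [0.6208, 0.2022, 0.094]
orientation: [0.001, 0.598, 0.802, 0.001]
wrist_force: [0.1, -0.5, -0.6]
finger_gap: 0.0377
grip_force: 31.8
```

```bash
python3 - <<'E'
from h import *
s=env.get_state();print(s['tcp_pos'],s['finger_gap'],s['grip_force'])
c,P=look('w18'); T=tool(); z=T[2,3]; rect(P,T[0,3],T[1,3],z+.024,z+.055,.056);rect(P,T[0,3],T[1,3],z+.034,z+.055,.056)
t=(.3895,.2896);h=.1
plan([(.57,.22,h,104),(.52,.24,h,101.5),(.47,.26,h,101.5),(.43,.275,h,101.5)]+[(*t,h,101.5)])
E
```

```text
[0.62077292 0.20218459 0.09402296] 0.03774696899892957 31.759047210216522
18050 [array([623.4, 201.9]), array([62.6, 85.2]), np.float64(32.6)] 0.1514
14479 [array([621.3, 201.3]), array([65.1, 74.8]), np.float64(16.7)] 0.1514
[[0.0633, -0.0894, -0.0079, 0.0011, 0.0001, 0.0072], [0.1302, -0.1738, -0.0085, 0.0011, 0.0001, 0.0142], [0.1971, -0.2582, -0.0091, 0.0011, 0.0001, 0.0142], [0.2487, -0.3263, -0.0096, 0.0011, 0.0001, 0.0142], [0.2998, -0.3956, -0.0101, 0.0011, 0.0001, 0.0142]]
```

carry_out(
  increments=[
    [[0.063,-0.089,-0.008,0,0,0.007],[0.13,-0.174,-0.0085,0,0,0.014],[0.197,-0.258,-0.009,0,0,0.014],[0.249,-0.326,-0.0095,0,0,0.014],[0.3,-0.395,-0.01,0,0,0.014]],
  ],
)

```text
clock: 32.58
tcp_pos: [0.3858, 0.2896, 0.0958]
orientation: [0.0, 0.632, 0.775, 0.0]
wrist_force: [-0.2, 0.6, 0.2]
finger_gap: 0.0376
grip_force: 31.7
```

```bash
python3 - <<'E'
from h import *
s=env.get_state();print(s['tcp_pos'],s['finger_gap'],s['grip_force'])
t=(.3888,.291)
plan([(*t,.06,101.6)]*5)
E
```

```text
[0.38581734 0.28964962 0.09580037] 0.037583363008587216 31.73520639538765
[[0.0014, 0.0064, 0.0716, 0.0, 0.0, -0.0001], [0.0014, 0.0064, 0.0716, 0.0, 0.0, -0.0001], [0.0014, 0.0064, 0.0716, 0.0, 0.0, -0.0001], [0.0014, 0.0064, 0.0716, 0.0, 0.0, -0.0001], [0.0014, 0.0064, 0.0716, 0.0, 0.0, -0.0001]]
```

carry_out(
  increments=[
    [[0.001,0.004,0.07,0,0,0],[0.001,0.004,0.07,0,0,0],[0.001,0.004,0.07,0,0,0]],
  ],
)

```text
clock: 32.95
tcp_pos: [0.3897, 0.2902, 0.0614]
orientation: [0.0, 0.633, 0.775, 0.0]
wrist_force: [0.1, -0.1, -1.1]
finger_gap: 0.0377
grip_force: 31.7
```

```bash
python3 - <<'E'
from h import *
s=env.get_state();print(s['tcp_pos'],s['finger_gap'],s['grip_force'])
t=(.3888,.291)
plan([(*t,.02,101.6),(*t,.008,101.6),(*t,.002,101.6),(*t,-.001,101.6),(*t,-.0035,101.6)])
E
```

```text
[0.38974267 0.29018103 0.0613946 ] 0.03770623703845505 31.665814965963364
[[0.002, -0.0015, 0.0828, 0.0, 0.0, -0.0002], [0.002, -0.0015, 0.1068, 0.0, 0.0, -0.0002], [0.002, -0.0015, 0.1188, 0.0, 0.0, -0.0002], [0.002, -0.0015, 0.1248, 0.0, 0.0, -0.0002], [0.002, -0.0015, 0.1298, 0.0, 0.0, -0.0002]]
```

carry_out(
  increments=[
    [[0.001,0,0.083,0,0,0],[0.001,0,0.107,0,0,0],[0.001,0,0.119,0,0,0],[0.001,0,0.125,0,0,0],[0.001,0,0.129,0,0,0]],
  ],
)

```text
clock: 33.58
tcp_pos: [0.3899, 0.291, -0.003]
orientation: [0.0, 0.632, 0.775, 0.001]
wrist_force: [0.8, -0.1, -0.8]
finger_gap: 0.0375
grip_force: 31.7
```

carry_out(
  increments=[
    [[0,0,0,0,0,0],[0,0,0,0,0,0]],
  ],
)

```text
clock: 33.83
tcp_pos: [0.3894, 0.2908, -0.0033]
orientation: [0.0, 0.632, 0.775, 0.0]
wrist_force: [-0.4, -0.3, -0.9]
finger_gap: 0.0375
grip_force: 31.7
```

carry_out(
  increments=[
    [[0,0,0.0015,0,0,0],[0,0,0.0015,0,0,0]],
  ],
)

```text
clock: 34.08
tcp_pos: [0.3891, 0.2907, -0.0044]
orientation: [0.0, 0.632, 0.775, -0.0]
wrist_force: [-0.1, -0.4, 0.5]
finger_gap: 0.0379
grip_force: 31.7
```

carry_out(
  increments=[
    [[0,0,0,0,0,0],[0,0,-0.005,0,0,0],[0,0,-0.02,0,0,0],[0,0,-0.1,0,0,0],[0,0,-0.2,0,0,0]],
  ],
  jaw=0.3,
)

```text
clock: 34.7
tcp_pos: [0.3883, 0.2902, 0.0962]
orientation: [-0.0, 0.632, 0.775, -0.001]
wrist_force: [1.4, 0.3, 0.2]
finger_gap: 0.06
grip_force: 0.0
```

```bash
python3 - <<'E'
from h import *
s=env.get_state();print(s['tcp_pos'],s['finger_gap'],s['grip_force'])
c,P=look('w19'); rect(P,.3915,.285,.022,.045,.056); rect(P,.3915,.285,.031,.045,.056)
h=.15; g=(.6104,.320)
plan([(.43,.30,h,101.5),(.48,.31,h,99),(.53,.315,h,97),(.58,.32,h,97)]+[(*g,.12,97)],[(*g,.1,97)]*2)
E
```

```text
[0.3882568  0.29021273 0.09624517] 0.06001839350906636 0.0
6235 [array([392.8, 286.3]), array([45.3, 86.6]), np.float64(11.4)] 0.0361
4950 [array([389.3, 289.5]), array([39.4, 75.5]), np.float64(11.7)] 0.0361
[[0.0001, 0.0781, -0.0926, 0.0013, -0.0004, 0.0002], [-0.0004, 0.18, -0.0918, 0.0013, -0.0004, 0.0071], [-0.0106, 0.28, -0.091, 0.0013, -0.0004, 0.0127], [-0.0209, 0.38, -0.0902, 0.0013, -0.0004, 0.0127], [-0.0332, 0.439, -0.0297, 0.0013, -0.0004, 0.0127]]
[[0.0, 0.0, 0.04, 0.0, 0.0, 0.0], [0.0, 0.0, 0.04, 0.0, 0.0, 0.0]]
```

carry_out(
  increments=[
    [[0,0.078,-0.09,0,0,0],[0,0.18,-0.09,0,0,0.007],[-0.01,0.28,-0.09,0,0,0.0127],[-0.02,0.38,-0.09,0,0,0.0127],[-0.033,0.439,-0.03,0,0,0.0127]],
  ],
)

```text
clock: 35.38
tcp_pos: [0.612, 0.3194, 0.1131]
orientation: [0.002, 0.663, 0.749, 0.003]
wrist_force: [0.1, -0.1, 0.0]
finger_gap: 0.0595
grip_force: 0.0
```

carry_out(
  increments=[
    [[0,0,0.04,0,0,0],[0,0,0.04,0,0,0],[0,0,0.04,0,0,0]],
  ],
  jaw=0.2,
)

```text
clock: 35.75
tcp_pos: [0.6076, 0.3187, 0.0916]
orientation: [0.0, 0.663, 0.749, 0.0]
wrist_force: [0.2, -1.0, 0.0]
finger_gap: 0.0682
grip_force: 0.0
```

```bash
python3 - <<'E'
from h import *
s=env.get_state();print(s['tcp_pos'],s['finger_gap'])
c,P=look('w20'); rect(P,.6104,.32,.004,.05,.05); rect(P,.6104,.32,.022,.05,.05)
g=(.6104,.32)
plan([(*g,.06,97),(*g,.035,97),(*g,.02,97),(*g,.02,97)])
E
```

```text
[0.60760041 0.31872824 0.09164514] 0.06816986852375048
5098 [array([617. , 320.4]), array([51.9, 67.8]), np.float64(6.7)] 0.043
4845 [array([614.7, 320.2]), array([46.8, 67.7]), np.float64(6.5)] 0.043
[[0.0016, 0.0051, 0.0644, 0.0003, -0.0001, 0.0], [0.0016, 0.005, 0.1144, 0.0003, -0.0001, 0.0], [0.0015, 0.0049, 0.1444, 0.0003, -0.0001, 0.0], [0.0015, 0.0049, 0.1444, 0.0003, -0.0001, 0.0]]
```

carry_out(
  increments=[
    [[0.0015,0.007,0.064,0,0,0],[0.0015,0.007,0.114,0,0,0],[0.0015,0.007,0.144,0,0,0],[0.0015,0.007,0.144,0,0,0]],
  ],
)

```text
clock: 36.3
tcp_pos: [0.6102, 0.3196, 0.0183]
orientation: [-0.0, 0.663, 0.749, -0.001]
wrist_force: [0.3, 0.1, -0.4]
finger_gap: 0.0682
grip_force: 0.0
```

```bash
python3 - <<'E'
from h import *
s=env.get_state();print(s['tcp_pos'],s['finger_gap'],s['wrist_force'])
g=(.612,.32)
plan([(*g,.005,96.8)]+[(*g,-.0067,96.8)]*3)
E
```

```text
[0.61024194 0.31958236 0.01828772] 0.06818963377957177 [ 0.26849584  0.11857017 -0.43350858]
[[0.0004, 0.0036, 0.0266, -0.0002, 0.0001, 0.0005], [0.0004, 0.0036, 0.05, -0.0002, 0.0001, 0.0005], [0.0004, 0.0036, 0.05, -0.0002, 0.0001, 0.0005], [0.0004, 0.0036, 0.05, -0.0002, 0.0001, 0.0005]]
```

carry_out(
  increments=[
    [[0,0.003,0.0266,0,0,0],[0,0.003,0.049,0,0,0],[0,0.003,0.049,0,0,0]],
  ],
)

```text
clock: 36.67
tcp_pos: [0.6115, 0.3194, -0.0073]
orientation: [-0.0, 0.663, 0.749, -0.001]
wrist_force: [-1.1, 1.1, -0.1]
finger_gap: 0.0683
grip_force: 0.0
```

carry_out(
  increments=[
    [[0,0,0,0,0,0],[0,0,0,0,0,0],[0,0,0,0,0,0],[0,0,0,0,0,0]],
  ],
  jaw=1,
  squeeze=30,
)

```text
clock: 37.17
tcp_pos: [0.6128, 0.32, -0.0054]
orientation: [0.0, 0.663, 0.749, 0.0]
wrist_force: [-0.3, 0.3, 1.7]
finger_gap: 0.0311
grip_force: 31.3
```

carry_out(
  increments=[
    [[0,0,-0.01,0,0,0],[0,0,-0.03,0,0,0],[0,0,-0.08,0,0,0],[0,0,-0.16,0,0,0],[0,0,-0.24,0,0,0]],
  ],
)

```text
clock: 37.8
tcp_pos: [0.6122, 0.3197, 0.1156]
orientation: [-0.0, 0.663, 0.749, -0.0]
wrist_force: [0.3, -0.4, 0.0]
finger_gap: 0.0319
grip_force: 31.1
```

```bash
python3 - <<'E'
from h import *
s=env.get_state();print(s['tcp_pos'],s['finger_gap'],s['grip_force'])
look('w21')
h=.15
plan([(.57,.30,h,96.8),(.52,.27,h,96.8),(.47,.23,h,94),(.435,.18,h,92),(.42,.12,h,90)],[(.41,.06,h,88),(.405,.0,h,86),(.402,-.06,h,84),(.402,-.12,h,82.8),(.403,-.17,h,82.8)],[(.4037,-.2125,.1,82.8)]*4)
E
```

```text
[0.61218561 0.31971638 0.11560287] 0.031922865856080146 31.077162623405457
[[-0.0304, -0.0939, -0.0559, 0.0014, -0.0003, 0.0005], [-0.0778, -0.2005, -0.0569, 0.0014, -0.0003, 0.0005], [-0.145, -0.3095, -0.058, 0.0014, -0.0004, 0.0083], [-0.2358, -0.3911, -0.0589, 0.0014, -0.0004, 0.0138], [-0.3512, -0.4355, -0.0595, 0.0014, -0.0004, 0.0194]]
[[-0.12, -0.02, 0.0, 0.0, 0.0, 0.0056], [-0.24, -0.03, 0.0, 0.0, 0.0, 0.0111], [-0.36, -0.036, 0.0, 0.0, 0.0, 0.0167], [-0.48, -0.036, 0.0, 0.0, 0.0, 0.02], [-0.58, -0.034, 0.0, 0.0, 0.0, 0.02]]
[[-0.0842, 0.012, 0.1, 0.0, 0.0, 0.0], [-0.0842, 0.012, 0.1, 0.0, 0.0, 0.0], [-0.0842, 0.012, 0.1, 0.0, 0.0, 0.0], [-0.0842, 0.012, 0.1, 0.0, 0.0, 0.0]]
```

View pics/w21.png

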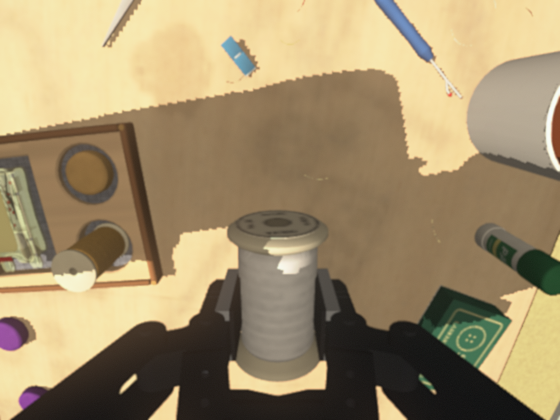

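carry_out(
  increments=[
    [[-0.03,-0.094,-0.056,0,0,0],[-0.078,-0.2,-0.057,0,0,0],[-0.145,-0.31,-0.058,0,0,0.008],[-0.236,-0.391,-0.059,0,0,0.014],[-0.351,-0.4355,-0.0595,0,0,0.0194]],
  ],
)

```text
clock: 38.48
tcp_pos: [0.4154, 0.1185, 0.1444]
orientation: [0.0, 0.707, 0.708, 0.0]
wrist_force: [1.8, -1.7, -0.5]
finger_gap: 0.0313
grip_force: 31.1
```

carry_out(
  increments=[
    [[-0.12,-0.02,0,0,0,0.0056],[-0.24,-0.03,0,0,0,0.011],[-0.36,-0.036,0,0,0,0.0167],[-0.48,-0.036,0,0,0,0.02],[-0.58,-0.034,0,0,0,0.02]],
  ],
)

```text
clock: 39.1
tcp_pos: [0.4004, -0.1732, 0.1447]
orientation: [0.001, 0.751, 0.661, 0.0]
wrist_force: [0.7, 0.3, 0.1]
finger_gap: 0.0314
grip_force: 31.1
```

```bash
python3 - <<'E'
from h import *
s=env.get_state();print(s['tcp_pos'],s['finger_gap'],s['grip_force'])
plan([(.4037,-.2125,.08,82.8)]*4)
E
```

```text
[ 0.40039889 -0.17323584  0.14467153] 0.03138173438278048 31.072382926940918
[[-0.0769, 0.0163, 0.1294, 0.0003, 0.0001, -0.0002], [-0.0769, 0.0163, 0.1294, 0.0003, 0.0001, -0.0002], [-0.0769, 0.0163, 0.1294, 0.0003, 0.0001, -0.0002], [-0.0769, 0.0163, 0.1294, 0.0003, 0.0001, -0.0002]]
```

carry_out(
  increments=[
    [[-0.077,0.016,0.05,0,0,0],[-0.077,0.016,0.129,0,0,0],[-0.077,0.016,0.129,0,0,0],[-0.077,0.016,0.129,0,0,0]],
  ],
)

```text
clock: 39.6
tcp_pos: [0.404, -0.21, 0.0805]
orientation: [0.0, 0.75, 0.661, 0.0]
wrist_force: [-0.3, 0.6, -1.2]
finger_gap: 0.031
grip_force: 31.1
```

carry_out(
  increments=[
    [[0,0,0.03,0,0,0],[0,0,0.06,0,0,0],[0,0,0.06,0,0,0]],
  ],
)

```text
clock: 39.98
tcp_pos: [0.4041, -0.2096, 0.0503]
orientation: [0.0, 0.75, 0.662, 0.0]
wrist_force: [0.5, -0.8, -1.1]
finger_gap: 0.0314
grip_force: 31.1
```

```bash
python3 - <<'E'
from h import *
s=env.get_state();print(s['tcp_pos'],s['finger_gap'],s['grip_force'])
t=(.4037,-.2126)
plan([(*t,.025,82.8),(*t,.01,82.8),(*t,.004,82.8),(*t,.001,82.8),(*t,-.0005,82.8)])
E
```

```text
[ 0.40409193 -0.20963611  0.05029864] 0.031411126737843076 31.060023307800293
[[-0.006, -0.0001, 0.0506, 0.0001, 0.0001, 0.0002], [-0.0059, -0.0001, 0.0806, 0.0001, 0.0001, 0.0002], [-0.0059, -0.0001, 0.0926, 0.0001, 0.0001, 0.0002], [-0.0059, -0.0001, 0.0986, 0.0001, 0.0001, 0.0002], [-0.0059, -0.0001, 0.1016, 0.0001, 0.0001, 0.0002]]
```

carry_out(
  increments=[
    [[-0.006,0,0.05,0,0,0],[-0.006,0,0.08,0,0,0],[-0.006,0,0.092,0,0,0],[-0.006,0,0.098,0,0,0],[-0.006,0,0.101,0,0,0]],
  ],
)

```text
clock: 40.6
tcp_pos: [0.4039, -0.2134, -0.0005]
orientation: [0.001, 0.75, 0.661, 0.0]
wrist_force: [0.1, 0.0, -0.4]
finger_gap: 0.0313
grip_force: 31.1
```

carry_out(
  increments=[
    [[0,0,0.001,0,0,0],[0,0,0.001,0,0,0]],
  ],
)

```text
clock: 40.85
tcp_pos: [0.4034, -0.2131, -0.0014]
orientation: [0.0, 0.75, 0.661, 0.0]
wrist_force: [0.2, 1.3, -0.5]
finger_gap: 0.0315
grip_force: 31.1
```

carry_out(
  increments=[
    [[0,0,0,0,0,0],[0,0,-0.005,0,0,0],[0,0,-0.02,0,0,0],[0,0,-0.1,0,0,0],[0,0,-0.2,0,0,0]],
  ],
  jaw=0.3,
)

```text
clock: 41.48
tcp_pos: [0.4024, -0.2124, 0.0991]
orientation: [-0.001, 0.75, 0.661, -0.0]
wrist_force: [0.7, -0.5, 0.3]
finger_gap: 0.0597
grip_force: 0.0
```

carry_out(
  increments=[
    [[-0.02,0,-0.1,0,0,0],[-0.1,0,-0.2,0,0,0],[-0.2,0,-0.3,0,0,0],[-0.2,0,-0.35,0,0,0]],
  ],
)

```text
clock: 41.98
tcp_pos: [0.3906, -0.3149, 0.276]
orientation: [0.002, 0.751, 0.66, -0.0]
wrist_force: [0.2, -0.3, 1.0]
finger_gap: 0.0594
grip_force: 0.0
```

```bash
python3 - <<'E'
from h import *
s=env.get_state();print(s['tcp_pos'],s['finger_gap'],s['clock'])
c,P=look('w22'); rect(P,.4087,-.2132,.022,.06,.048);circ(P,.4831,-.2226,.0185,.03,.02)
c=shot('top');P=cloud(c);cv2.imwrite('pics/t22.png',c['frame']);np.savez('pics/top22.npz',P=P)
rect(P,.4087,-.2132,.022,.06,.048);circ(P,.4831,-.2226,.0185,.03,.02);rect(P,.3915,.285,.024,.045,.056);circ(P,.473,.271,.05,.08);circ(P,.462,.333,.0185,.03,.02)
P0=np.load('pics/top0.npz')['P']
for Q in (P0,P): rect(Q,.534,.145,.003,.02,.035);rect(Q,.637,-.193,.005,.03,.05)
cv2.imwrite('pics/end.png',np.hstack([cv2.resize(c['frame'][180:300,110:230],(400,400)),cv2.resize(c['frame'][180:300,330:450],(400,400))]))
E
```

```text
[ 0.3906483  -0.31489365  0.27602761] 0.05944557212398239 41.975
2021 [array([ 407.3, -212.7]), array([66.7, 46.8]), np.float64(83.1)] 0.0473
235 mean [ 0.4834 -0.2227  0.0205] circ ((483.3877868652344, -222.9075164794922), 10.153453826904297)
596 [array([ 405.4, -213.3]), array([69.5, 45.7]), np.float64(82.8)] 0.0493
56 mean [ 0.4826 -0.2244  0.0204] circ ((482.30059814453125, -224.2697296142578), 10.063878059387207)
732 [array([391.6, 289.7]), array([45. , 78.7]), np.float64(11.7)] 0.0378
209 mean [0.4717 0.271  0.0622] circ ((472.07867431640625, 272.11505126953125), 16.541309356689453)
181 mean [0.462  0.3314 0.0209] circ ((462.52130126953125, 331.5884704589844), 17.02467155456543)
205 [array([540.5, 144.9]), array([44.4, 42.3]), np.float64(20.8)] 0.0091
439 [array([ 643.6, -201.6]), array([53. , 65.5]), np.float64(49.8)] 0.0184
203 [array([533.3, 139.7]), array([33.2, 45.1]), np.float64(16.1)] 0.0089
440 [array([ 643.3, -201.2]), array([53.2, 64.9]), np.float64(50.1)] 0.0171
```

View pics/end.png

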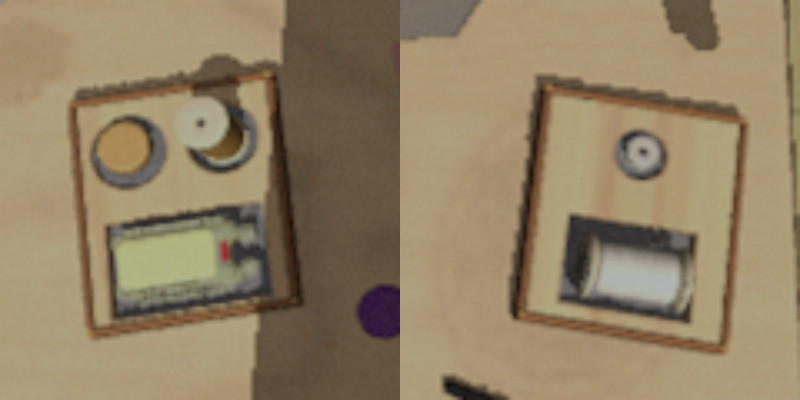

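View pics/w22.png

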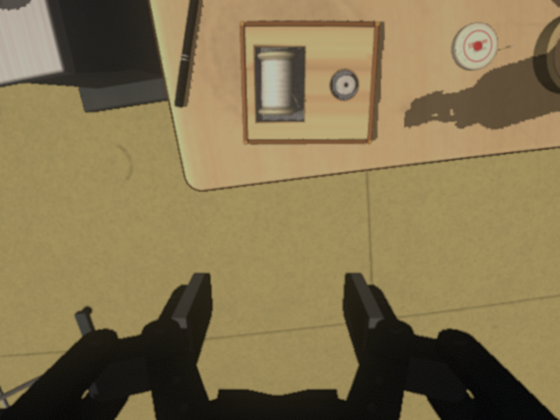

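All five sit in their pockets: wax (125,148), small spool (200,122) and pin case (180,260) in the hand tray, bobbin (642,152) and big spool (637,270) in the machine tray. The chalk and tape measure have not moved.

```bash
python3 -c "
from h import *
print(env.hand_in())"
```

```text
the job is handed in; nothing more can be done
None
```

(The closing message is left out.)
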